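# Set up the counter display stand

### The job

Set up the counter display: first lay the two brass bars level and centred in the V cradles of the wooden stand, the thin bar in the low pair and the thick bar in the high pair, setting them down gently. Then tip the case with the raised lip out of the rack by its top edge until it leans on the rack's front rail, grip it, and stand it on the base of the stand midway along the bars, its foot between the two bars and one broad face leaning back on the thick bar. Leave the other cases standing in the rack and do not push the other things about.

Things in the scene. Friction and masses are not known exactly. Their poses are not given: they have to be found in the camera images.
- stand: Wooden display stand, fixed. Origin: centre of the underside; z up, y along the bars (roughly away from the robot), +x to the low side. Base plate 145 (x) x 170 (y) x 16 mm thick. Four V cradles, 45 degree flanks, 14 mm wide, at y = -65 and +65: low pair at x = +48 (up to z = 32), high pair on posts at x = -37 (up to z = 75). A case standing on the base, foot between the bars, leans with its top to -x.
- low_seat (a point): Where the centre of the thin bar lies once it rests centred in the low cradles (x +48, y 0, z 30 mm in the stand's frame); same axes as the stand, the seated bar lies along its y.
- high_seat (a point): Where the centre of the thick bar lies once centred in the high cradles (x -37, y 0, z 74.7 mm in the stand's frame); axes as the stand, the seated bar lies along y. A case stood between the bars leans on the thick bar at 24 to 30 degrees from vertical, touching it about half-way up.
- bar_tray: Grey storage tray, fixed, 150 (x) x 160 (y) mm, floor 6 mm thick, origin centre of the underside. Carries each bar along its x in two low V notches, 14 mm wide at x = -50 and +50; bars lie at y = -42 and +42. Between the notches, x from -43 to +43, is free down to the floor.
- thin_bar_mid (a point): Centre of the loose thin brass bar, 22 mm diameter, 180 mm long, 0.2 to 0.4 kg; x runs along the bar (either end is alike). In the tray its centre is 35.6 mm above the table.
- thick_bar_mid (a point): Centre of the loose thick brass bar, 32 mm diameter, 180 mm long, 0.2 to 0.4 kg; x runs along the bar (either end is alike). In the tray its centre is 42.6 mm above the table.
- thin_bar: The thin bar itself; origin and axes as point thin_bar_mid.
- thick_bar: The thick bar itself; origin and axes as point thick_bar_mid.
- rack: Wooden rack, fixed; origin centre of the underside, front to -x. Floor top at z = 8 mm. Four upright cases side by side along y, 3 mm apart, front faces at x = -30. Side cheeks at y = -60 and +60, x -30 to +36, up to z = 108; back wall at x = 36, up to z = 98. Round front rail along y, 10 mm diameter, at x = -62, z = 58.5. A 4 mm sill, 3 mm before the cases, stops their feet.
- rack_floor (a point): Point on the rack's floor under the middle of the row of cases, axes as the rack. A case tipped forward turns about its front lower edge; past about 22 degrees it falls forward by itself and stays leaning on the front rail at 28 to 34 degrees.
- lip_case_mid (a point): Centre of the loose slim case with a raised lip (half-way up the box, lip not counted): 60 (x, depth) x 24 (y, thickness) x 150 (z, height) mm, 0.15 to 0.3 kg; in the rack -x is its front. It stands in one of the two middle places, 12 mm taller than the others. The lip is a bar on the top at the front edge, x -30 to -20, 24 mm wide, 8 mm high: hook behind it.
- lip_case_lip (a point): Middle of the upper edge of the lip of that case (x -25, y 0, 83 mm above its centre).
- lip_case_foot (a point): Middle of the underside of that case, axes as the case.
- lip_case: The case with the lip; origin as lip_case_foot.
- case_a: One of three plain cases in the rack, loose, 60 x 24 x 138 mm, no lip; origin centre of underside. Stays in the rack.
- case_b: One of three plain cases in the rack, loose, 60 x 24 x 138 mm, no lip; origin centre of underside. Stays in the rack.
- case_c: One of three plain cases in the rack, loose, 60 x 24 x 138 mm, no lip; origin centre of underside. Stays in the rack.
- ring_box: Bystander: blue box 62 x 62 x 45 mm.
- bead_jar: Bystander: glass jar, 60 mm diameter, 75 mm high.
- bangle: Bystander: brass bangle lying flat, 72 mm diameter, 12 mm high.
- gift_box: Bystander: flat white box 90 x 70 x 30 mm.
- polish: Bystander: white bottle, 48 mm diameter, 140 mm high.
- pen_cup: Bystander: white cup, 68 mm diameter, 85 mm high.

How it is judged (in metres and radians):
On the way, in this order (a step that is already met when the one before it is completed fails the run):
1. the thin bar lies level and centred in the low cradles and the thick bar in the high cradles (horizontal distance between thin_bar_mid and low_seat below 0.018 m and x of thin_bar_mid in the frame of low_seat between -0.006 and 0.006 m and z of thin_bar_mid in the frame of low_seat between -0.005 and 0.005 m and angle between the x axis of thin_bar_mid and the y axis of low_seat, either way round below 0.05 rad and linear speed of each of thin_bar, thick_bar below 0.03 m/s and horizontal distance between thick_bar_mid and high_seat below 0.018 m and x of thick_bar_mid in the frame of high_seat between -0.006 and 0.006 m and z of thick_bar_mid in the frame of high_seat between -0.005 and 0.005 m and angle between the x axis of thick_bar_mid and the y axis of high_seat, either way round below 0.05 rad), for 0.2 s.
2. the case with the lip is tipped forward by 20 degrees or more with its foot still on the rack's floor (angle between lip_case_mid's own z axis and vertical above 0.35 rad and z of lip_case_foot in the frame of rack_floor below 0.03 m and x of lip_case_foot in the frame of rack_floor between -0.05 and 0.03 m and horizontal distance between lip_case_foot and rack_floor below 0.06 m), for 0.2 s.
At the end, for the whole second after the job is handed in: Bars at rest in their cradles (thin low, thick high): within 18 mm of the seat, 6 mm across, 5 mm in height, 0.05 rad; lipped case at rest on the stand's base, foot between the bars, within 30 mm of the middle, turned under 0.2 rad, leaning 22 to 38 degrees on the thick bar (all of step 1 and angle between lip_case_mid's own z axis and vertical between 0.38 and 0.66 rad and x of lip_case_foot in the frame of stand between 0 and 0.04 m and y of lip_case_foot in the frame of stand between -0.03 and 0.03 m and z of lip_case_foot in the frame of stand between 0.014 and 0.032 m and angle between the x axis of lip_case_mid and the y axis of stand, either way round below 0.2 rad and contact force between lip_case and thick_bar above 0.1 N and contact force between lip_case and stand above 0.1 N and linear speed of lip_case below 0.03 m/s); the robot touches nothing.
It fails at once if another case is pulled or knocked out of its place in the rack (over 30 mm or over 20 degrees) (distance of any of case_a, case_b, case_c from where it was at the start of the episode above 0.03 m or angle between any of case_a, case_b, case_c's own z axis and vertical above 0.35 rad).
It fails at once if a bystander is pushed more than 40 mm (distance of any of ring_box, bead_jar, bangle, gift_box, polish, pen_cup from where it was at the start of the episode above 0.04 m).
It fails at once if a bar is dropped or rammed into the stand (faster than 0.6 m/s within 25 mm of its seat) ((distance between thin_bar_mid and low_seat below 0.025 m and linear speed of thin_bar above 0.6 m/s) or (distance between thick_bar_mid and high_seat below 0.025 m and linear speed of thick_bar above 0.6 m/s)).
It also fails if it takes over 72 s, if anything falls off the work surface, if the arm or the gripper's body presses on something with over 40 N, if the wrist force passes 120 N, or if a joint passes its speed limit or range.

### The arm

A 6-joint arm with a two-finger parallel gripper is mounted at the origin on the work surface. World frame = base frame: x ahead of the robot, y to its left, z up, the work surface at z = 0. Lengths are in m, angles in degrees, forces in N, time in s.
With the tool pointing down it reaches from about 0.35 to 0.875 m from the base axis. Payload 4.2 kg.
Tool frame: the origin (TCP) lies midway between the tips of the shut fingers; the grasp point (between the pads) lies r.grasp_offset behind it (r.grasp_offset is the distance from the TCP to the grasp point, in m); z points along the fingers, y is the direction in which the jaws open and shut (so a half turn about z gives the same grasp; the last joint's range is limited). The gripper opens to 87 mm and grips with 3 to 60 N. Pads are 19 mm wide; open, the fingers measure 117 mm over their backs; the gripper's body (75 mm by 190 mm) begins 51 mm behind the grasp point.
Start: joints at [86.494, 22.042, 0.453, 0, -68.411, -14.817], TCP at [0.196, 0.593, 0.197] pointing down, gripper open.
Joint ranges: [-179.83, 179.83], [-69.29, 118.12], [-61.27, 80.66], [-181.25, 117.63], [-171.15, -9.14], [-177.46, 177.46]. Speed limits (degrees/s): [159.86, 159.86, 180, 180, 180, 180].

### API

Orientations are given as a 3x3 rotation matrix whose columns are the frame's x, y, z axes.
In Python, from station import sense, optics, r gives the robot as it stands. The module is installed in compiled form; this text tells all that it offers.
- The arm moves only by the tool servo_tool, never from a script. Its argument "deltas" is a list of rows, each an object with "slide": the shift along the tool's x, y, z in units of 25 mm (1.0 is 25 mm), a list of three; "spin": the turn about the tool's z in units of 8 degrees (1.0 is 8 degrees). A call has 1 to 10 rows; each row shifts and turns the pose as measured when the row begins, along the tool's axes as they then stand; what a row does not reach is not made up. A row lasts 1/10 s, in which the tool goes at most 50 mm and 8.59 degrees, less where a joint would pass 70% of its speed; a pose out of reach is approached as far as the arm can. A call is refused whole if a number of a shift passes 1 or a number of a turn 1, either way. A call with a gripper value outside its range is refused whole. "gripper" is the closure in counts, from 0 (fully open) to 255 (shut), set as the call begins (left out, the last holds). The fingers move at their own pace and stop on an object; the grip force is fixed at half the most. Time passes only in rows, so rows that do not move let the fingers close. It gives the time, the measured TCP pose, the force and the opening at its end, in the units of the state.
- sense(): the state, without advancing time (a new reading comes with each control period).
- optics.capture(name): name is "scene" or "top" or "wrist"; returns a dict with "frame" (384x512x3 uint8, red, green, blue), "camera_matrix" (3x3 intrinsics, pixels), "eye" and "rotation" of the camera in the world. Camera axes: x right, y down, z forward; pixel columns grow to the right and rows downward; lengths in m; the calibration is good to about 2 mm. The wrist camera is an equidistant fisheye: a pixel r from the principal point sees the ray r / f radians off the axis. A picture is of the moment at which its call begins. There is no depth.
- r.finish_job(): hands the job in, once; it reports no verdict.
The state is a dict: "time_s": time; "joints": joint angles; "joint_velocities": joint speeds; "effort": joint torques, N m; "tcp_pos": TCP position; "ee_rot": TCP orientation; "wrist_force": force on the tool from outside, world axes, zero at the start; "moment": the same for the moment, N m; "gripper_width": opening from 0.0 (shut) to 1.0 (fully open).
Only numpy, scipy, OpenCV 4.12 (cv2) and the standard library are available. Lean on these libraries where they do the work, as an engineer would, in place of code of your own. Each camera call takes 0.05 s, during which the arm holds its last target.

## Working session

There is one attempt and no reset: what is moved stays moved. The work goes in short steps, Python scripts to look and compute and a tool call to move; the robot and the scene stay as the last step left them, time stands still between calls to the robot, and variables do not carry over. Pictures are saved under pics/ and viewed, and the job is handed in when it is done.

Besides the shell and the picture viewer there is one more tool, called as name([rows], argument=value, ...), one row to a line, values as JSON. servo_tool: Moves the arm, as the interface text tells. Its arguments: {"type":"object","properties":{"deltas":{"type":"array"},"gripper":{"type":"number"}},"required":["deltas"]}

```bash
mkdir -p pics; ls; python3 - <<'E'
from station import sense, optics, r
import cv2
print(sense()); print(r.grasp_offset)
for n in ["scene","top","wrist"]:
    c=optics.capture(n)
    cv2.imwrite(f"pics/{n}0.png",c["frame"][:,:,::-1])
    print(n,c["camera_matrix"].tolist(),c["eye"],c["rotation"].tolist())
E
```

```text
pics
{'time_s': 0.0, 'joints': array([ 8.64936409e+01,  2.20901116e+01,  3.79158261e-01, -2.84523641e-02,
       -6.84132838e+01, -1.48154623e+01]), 'joint_velocities': array([ 0.07775535, -0.09700812,  0.03240471, -0.02108136,  0.03205059,
       -0.07128489]), 'effort': array([ 7.24726960e-04, -3.90668857e+01,  1.87406051e+01,  4.22004506e+00,
        1.08558498e-02, -1.98687449e-04]), 'tcp_pos': array([0.1962614 , 0.59267329, 0.19556369]), 'ee_rot': array([[ 9.49248249e-01, -3.14527278e-01, -5.93505162e-04],
       [-3.14527820e-01, -9.49245852e-01, -2.13600248e-03],
       [ 1.08448735e-04,  2.21427050e-03, -9.99997543e-01]]), 'wrist_force': array([ 0.59833597, -0.5049186 , -0.64263526]), 'moment': array([ 0.01623011, -0.00279207,  0.05433636]), 'gripper_width': 0.9995261363420733}
0.0187
scene [[461.80615962117685, 0.0, 255.68184364341064], [0.0, 461.80615962117685, 196.83330796172172], [0.0, 0.0, 1.0]] [1.45557203 0.11359876 0.80931608] [[-0.1176727604260883, 0.5922283018270662, -0.797131582593949], [0.992977864252067, 0.08000786026887388, -0.08714185791340545], [0.012168917745971439, -0.8017882393813379, -0.5974843400714918]]
top [[354.4920530026648, 0.0, 256.12216309033494], [0.0, 354.4920530026648, 188.07395641789344], [0.0, 0.0, 1.0]] [0.45644308 0.01348686 0.92987811] [[0.023712103192852153, -0.9941523246115632, 0.10535127731354918], [-0.9985457378462173, -0.02865599996980535, -0.04566446205621844], [0.04841637730484215, -0.1041152685015763, -0.9933860605391641]]
wrist [[297.3186396354542, 0.0, 260.64540743232294], [0.0, 297.3186396354542, 191.50783604457882], [0.0, 0.0, 1.0]] [0.27109607 0.56803503 0.3831249 ] [[-0.3143580149910811, -0.9105527064145593, -0.2684637913238741], [-0.9493039136413148, 0.30184032389692506, 0.08783221740957103], [0.00105733445511778, 0.2824644892918768, -0.9592771728405347]]
```

View pics/scene0.png

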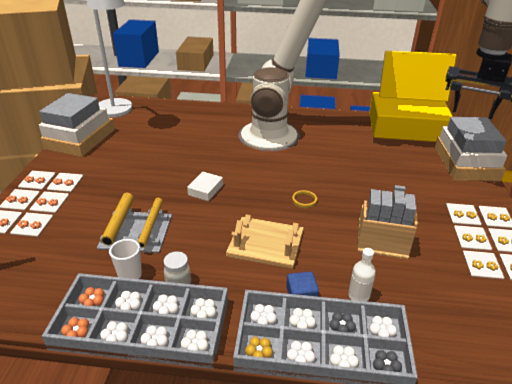

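View pics/top0.png

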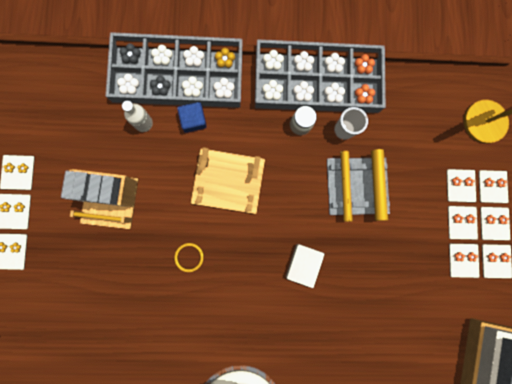

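View pics/wrist0.png

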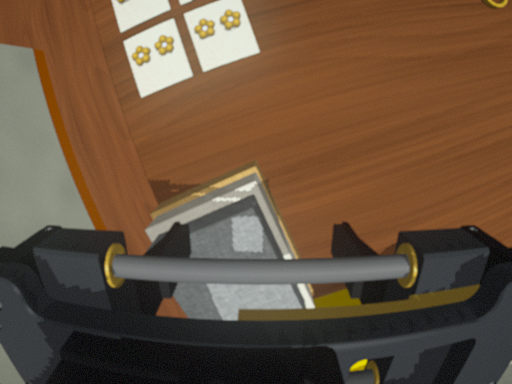

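```bash
cat > h.py <<'E'
from station import sense, optics, r
import cv2, numpy as np
def ray(c,u,v):
    K=c["camera_matrix"]; d=np.array([(u-K[0,2])/K[0,0],(v-K[1,2])/K[1,1],1.])
    d=c["rotation"]@d; return np.array(c["eye"]),d/np.linalg.norm(d)
def onz(c,u,v,z):
    e,d=ray(c,u,v); return e+d*(z-e[2])/d[2]
def proj(c,P):
    p=c["rotation"].T@(np.asarray(P,float)-c["eye"]); K=c["camera_matrix"]
    return np.array([K[0,0]*p[0]/p[2]+K[0,2],K[1,1]*p[1]/p[2]+K[1,2]])
def crop(c,x0,y0,x1,y1,s,fn,marks=[]):
    im=cv2.resize(c["frame"][y0:y1,x0:x1,::-1],None,fx=s,fy=s,interpolation=cv2.INTER_CUBIC)
    for m in marks:
        p=proj(c,m); cv2.circle(im,(int((p[0]+.5-x0)*s),int((p[1]+.5-y0)*s)),3,(0,255,0),-1)
    cv2.imwrite(fn,im)
E
python3 - <<'E'
from h import *
t=optics.capture("top"); s=optics.capture("scene")
a=cv2.resize(t["frame"][130:250,40:440,::-1],None,fx=2,fy=2,interpolation=cv2.INTER_CUBIC)
b=cv2.resize(s["frame"][180:280,80:480,::-1],None,fx=2,fy=2,interpolation=cv2.INTER_CUBIC)
cv2.imwrite("pics/z0.png",np.vstack([a,b]))
import pickle; pickle.dump((t,s),open("c0.pkl","wb"))
E
```

```text
(no output)
```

View pics/z0.png

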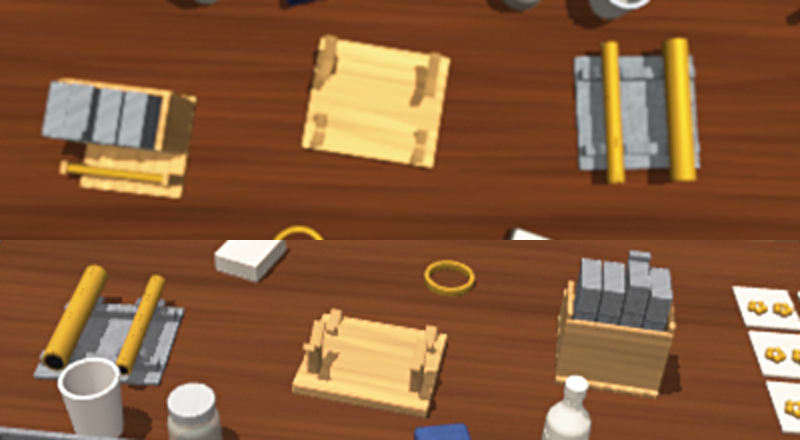

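```bash
python3 - <<'E'
from h import *
import pickle; t,s=pickle.load(open("c0.pkl","rb"))
crop(t,180,140,280,225,8,"pics/st.png"); crop(s,215,205,315,275,8,"pics/ss.png")
hsv=cv2.cvtColor(t["frame"],cv2.COLOR_RGB2HSV)
m=cv2.inRange(hsv,(8,40,120),(28,200,255)); m[:, :185]=0;m[:,275:]=0;m[:140]=0;m[225:]=0
cs,_=cv2.findContours(m,cv2.RETR_EXTERNAL,cv2.CHAIN_APPROX_NONE)
c=max(cs,key=cv2.contourArea); b=cv2.boxPoints(cv2.minAreaRect(c)); print(b,cv2.contourArea(c))
P=[onz(t,u,v,0.016) for u,v in b]; print(np.array(P).round(4)); 
for i in range(4): print(np.linalg.norm(P[i]-P[i-1]))
E
```

```text
[[184.34296 220.71146]
 [186.82242 146.32742]
 [276.45618 149.31522]
 [273.9767  223.69925]] 4399.0
[[ 0.4646  0.1523  0.016 ]
 [ 0.6574  0.1546  0.016 ]
 [ 0.6575 -0.0797  0.016 ]
 [ 0.4625 -0.0767  0.016 ]]
0.22906813352525185
0.19279916115768758
0.23422257358222634
0.19499900453485972
```

View pics/st.png

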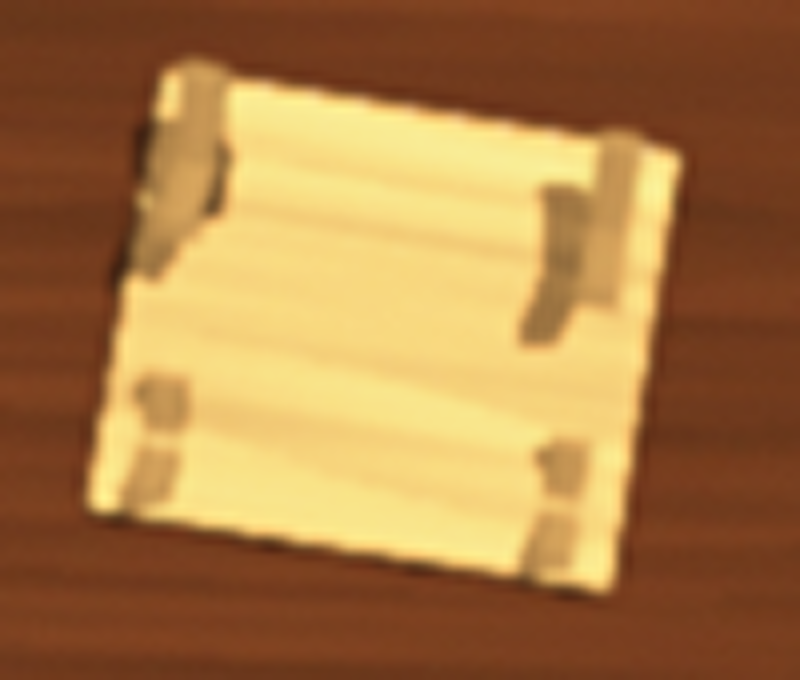

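View pics/ss.png

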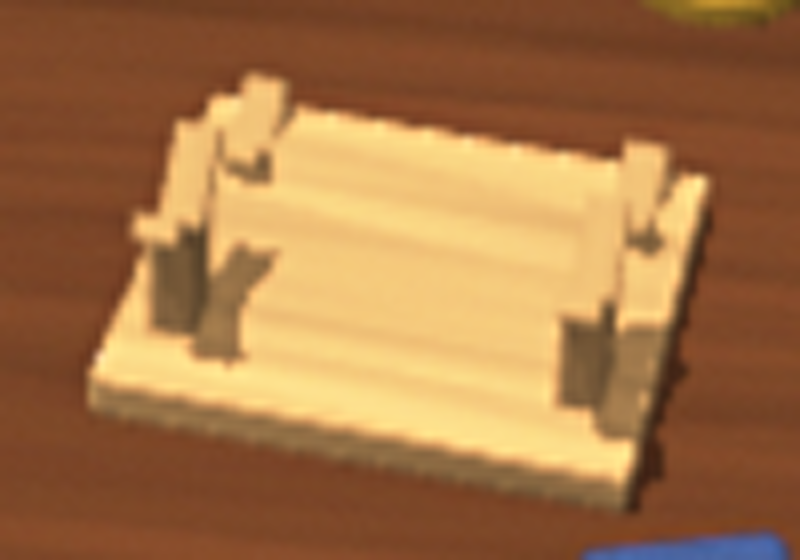

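```bash
python3 - <<'E'
from h import *
import pickle; t,s=pickle.load(open("c0.pkl","rb"))
def cr(p,x0,y0,k=8): return [(p[0]+.5)/k-.5+x0,(p[1]+.5)/k-.5+y0]
T=[onz(t,*cr(p,180,140),.016) for p in [(160,68),(683,150),(612,592),(88,510)]]
S=[onz(s,*cr(p,215,205),.016) for p in [(92,378),(630,478),(708,180)]]
print(np.array(T).round(4)); print(np.array(S).round(4))
T=np.array(T);print(T.mean(0),[np.linalg.norm(T[i]-T[i-1]) for i in range(4)])
S=np.array(S);print((S[0]+S[2])/2,np.linalg.norm(S[0]-S[1]),np.linalg.norm(S[1]-S[2]))
crop(t,310,135,410,235,6,"pics/tt.png"); crop(s,90,185,190,265,8,"pics/ts.png")
crop(t,50,155,150,240,8,"pics/rt.png"); crop(s,345,180,445,260,8,"pics/rs.png")
E
```

```text
[[ 0.6539  0.1215  0.016 ]
 [ 0.6325 -0.0498  0.016 ]
 [ 0.4874 -0.0299  0.016 ]
 [ 0.5093  0.1385  0.016 ]]
[[ 0.6333 -0.048   0.016 ]
 [ 0.655   0.1197  0.016 ]
 [ 0.5134  0.138   0.016 ]]
[0.57075641 0.04506972 0.016     ] [np.float64(0.1456185785389124), np.float64(0.17258449216748964), np.float64(0.14643717724533356), np.float64(0.16990125593192862)]
[0.57333208 0.04501587 0.016     ] 0.1690666161939558 0.14277046738159574
```

View pics/tt.png

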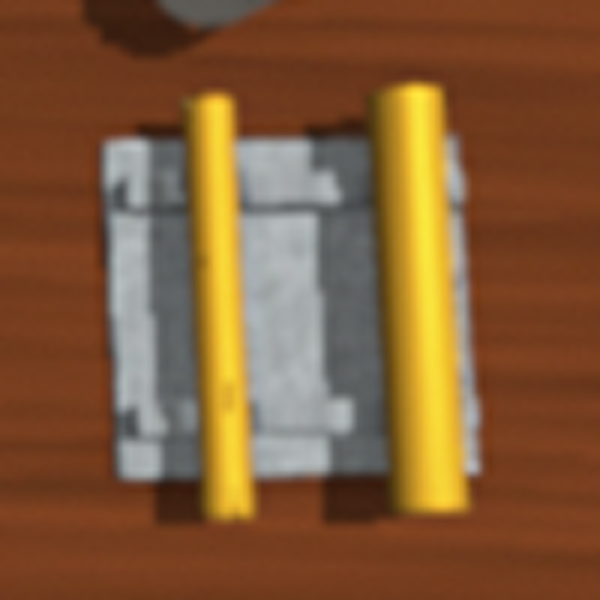

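View pics/ts.png

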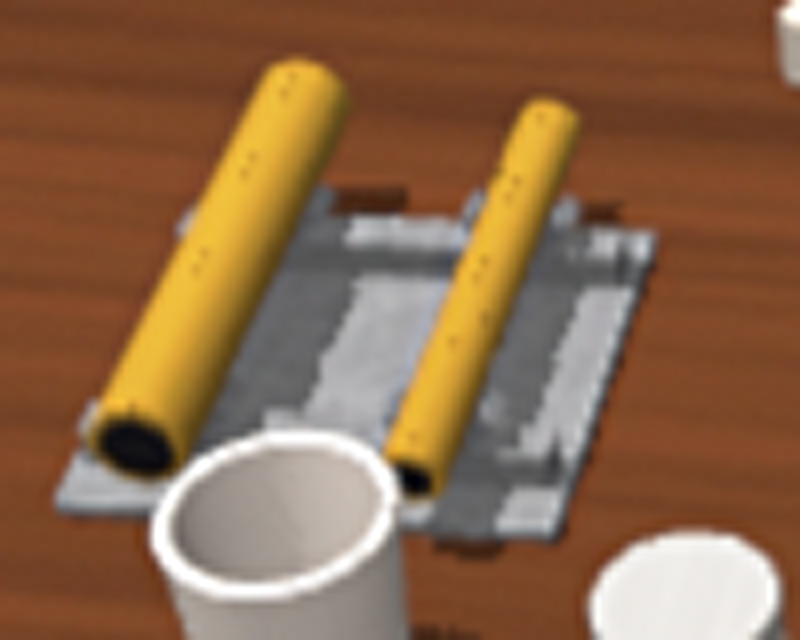

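View pics/rt.png

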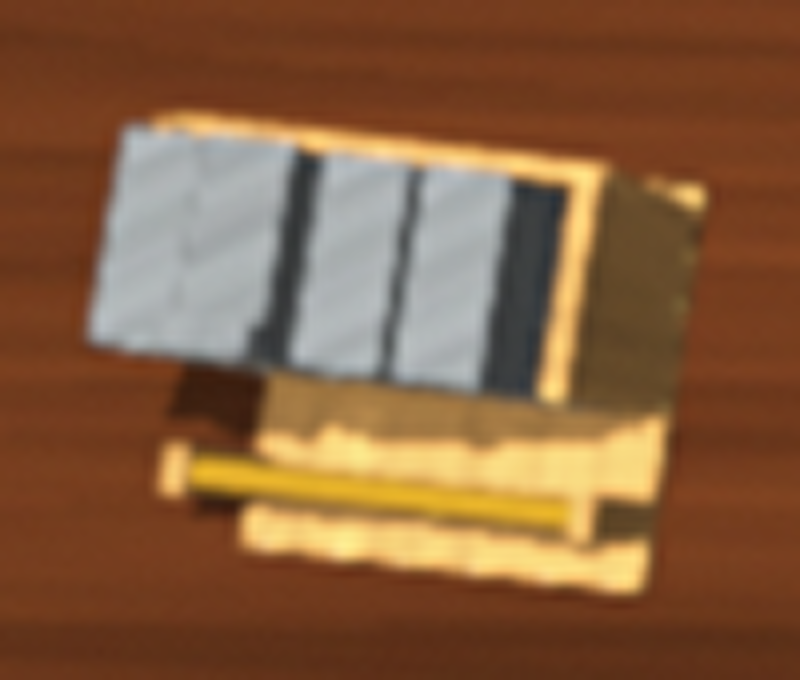

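View pics/rs.png

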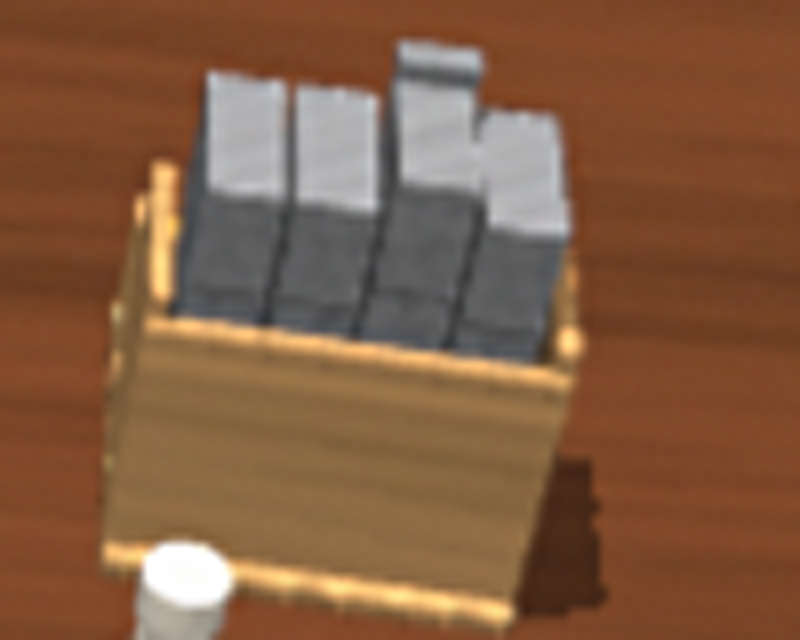

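```bash
python3 - <<'E'
from h import *
import pickle; t,s=pickle.load(open("c0.pkl","rb"))
def cr(p,x0,y0,k=8): return [(p[0]+.5)/k-.5+x0,(p[1]+.5)/k-.5+y0]
# bars: mask in top, axis via PCA / minAreaRect
for nm,c in(("top",t),("scene",s)):
    hsv=cv2.cvtColor(c["frame"],cv2.COLOR_RGB2HSV)
    m=cv2.inRange(hsv,(18,150,100),(32,255,255))
    cs,_=cv2.findContours(m,cv2.RETR_EXTERNAL,cv2.CHAIN_APPROX_NONE)
    for k in sorted(cs,key=cv2.contourArea)[-8:]:
        rct=cv2.minAreaRect(k)
        if max(rct[1])<40: continue
        b=cv2.boxPoints(rct); 
        e=sorted([(np.linalg.norm(b[i]-b[i-1]),i) for i in range(4)])
        ends=[(b[i]+b[i-1])/2 for _,i in e[:2]]
        print(nm,rct[0],cv2.contourArea(k),np.round(ends,1).tolist())
        for z in (.0356,.0426,.0585):
            A,B=onz(c,*ends[0],z),onz(c,*ends[1],z)
            print("  z",z,((A+B)/2).round(4),np.linalg.norm(A-B).round(4),np.degrees(np.arctan2(*(B-A)[[1,0]])).round(2))
# rack case tops
print("rack")
for P in ([(425,168),(513,180),(480,392),(395,380)],[(322,152),(410,163),(377,375),(290,362)]):
    W=np.array([onz(t,*cr(p,50,155),.146) for p in P]); print(W.round(4).tolist(),W.mean(0).round(4))
for P in ([(207,72),(287,82),(283,195),(207,193)],[(296,87),(380,92),(378,212),(297,205)]):
    W=np.array([onz(s,*cr(p,345,180),.146) for p in P]); print("s",W.round(4).tolist(),W.mean(0).round(4))
E
```

```text
top (96.97634887695312, 216.1971893310547) 189.5 [[72.80000305175781, 213.3000030517578], [121.0999984741211, 219.10000610351562]]
  z 0.0356 [0.4703 0.3632 0.0356] 0.1181 -95.49
  z 0.0426 [0.4702 0.3605 0.0426] 0.1172 -95.49
  z 0.0585 [0.4699 0.3542 0.0585] 0.1151 -95.49
top (346.2624816894531, 185.9862060546875) 463.5 [[344.3999938964844, 150.89999389648438], [348.1000061035156, 221.10000610351562]]
  z 0.0356 [ 0.5643 -0.2596  0.0356] 0.1818 -177.14
  z 0.0426 [ 0.5635 -0.2574  0.0426] 0.1804 -177.14
  z 0.0585 [ 0.5615 -0.2526  0.0585] 0.1772 -177.14
top (379.3774108886719, 184.53892517089844) 716.5 [[377.20001220703125, 148.89999389648438], [381.6000061035156, 220.10000610351562]]
  z 0.0356 [ 0.5706 -0.3463  0.0356] 0.1854 -177.13
  z 0.0426 [ 0.5697 -0.3435  0.0426] 0.184 -177.13
  z 0.0585 [ 0.5677 -0.3371  0.0585] 0.1807 -177.13
top (487.0, 121.0) 1337.0 [[466.0, 121.0], [487.0, 100.0]]
  z 0.0356 [ 0.7776 -0.6144  0.0356] 0.0856 -45.12
  z 0.0426 [ 0.7751 -0.6095  0.0426] 0.0849 -45.12
  z 0.0585 [ 0.7694 -0.5983  0.0585] 0.0834 -45.12
scene (149.82215881347656, 221.16238
[... 639 characters left out ...]
2], [414.70001220703125, 50.29999923706055]]
  z 0.0356 [-0.4271  0.5573  0.0356] 0.9313 170.08
  z 0.0426 [-0.41    0.5533  0.0426] 0.9229 170.08
  z 0.0585 [-0.3713  0.5442  0.0585] 0.9037 170.08
rack
[[0.5574, 0.3141, 0.146], [0.5548, 0.2902, 0.146], [0.4966, 0.2953, 0.146], [0.4992, 0.3181, 0.146]] [0.527  0.3044 0.146 ]
[[0.561, 0.3419, 0.146], [0.5587, 0.3182, 0.146], [0.5004, 0.323, 0.146], [0.5033, 0.3463, 0.146]] [0.5309 0.3324 0.146 ]
s [[0.4985, 0.2945, 0.146], [0.5006, 0.3186, 0.146], [0.5592, 0.3118, 0.146], [0.5612, 0.2895, 0.146]] [0.5299 0.3036 0.146 ]
s [[0.5029, 0.3211, 0.146], [0.5021, 0.3466, 0.146], [0.5638, 0.3389, 0.146], [0.5636, 0.3155, 0.146]] [0.5331 0.3305 0.146 ]
```

```bash
cat >> h.py <<'E'
def yaw(): 
    R=sense()["ee_rot"]; return np.degrees(np.arctan2(R[1,0],R[0,0]))
def to(x,y,z,yw=None):
    st=sense(); R=st["ee_rot"]; d=R.T@(np.array([x,y,z])-st["tcp_pos"])/.025
    print("t",round(st["time_s"],2),"pos",st["tcp_pos"].round(4),"yaw",yaw().round(2),"w",round(st["gripper_width"],3),"F",st["wrist_force"].round(1))
    print(" units",d.round(2), "tilt",np.degrees(np.arccos(-R[2,2])).round(2), "" if yw is None else f"spin {-(yw-yaw())/8:.2f}")
E
python3 -c "
from h import *
t=sense()"
```

servo_tool([
  {"slide":[0,0,-0.4],"spin":-0.9},
  {"slide":[0,0.3,-0.3],"spin":-0.9},
  {"slide":[0,0.6,0],"spin":-0.9},
])

```text
time_s: 0.55
tcp_pos: [0.1939, 0.5709, 0.2124]
ee_rot: [[0.997, 0.071, -0.001], [0.071, -0.997, -0.004], [-0.001, 0.003, -1.0]]
wrist_force: [0.3, -0.2, -0.1]
gripper_width: 0.997
```

```bash
python3 -c "
from h import *
to(.563,-.260,.12,2.9)"
```

```text
t 0.55 pos [0.1939 0.5709 0.2124] yaw 4.06 w 0.997 F [ 0.3 -0.2 -0.1]
 units [12.38 34.18  3.81] tilt 0.21 spin 0.14
```

servo_tool([
  {"slide":[0.35,1,0],"spin":0.1},
  {"slide":[0.35,1,0],"spin":0},
  {"slide":[0.35,1,0],"spin":0},
  {"slide":[0.35,1,0],"spin":0},
  {"slide":[0.35,1,0],"spin":0},
  {"slide":[0.35,1,0],"spin":0},
  {"slide":[0.35,1,0],"spin":0},
  {"slide":[0.35,1,0],"spin":0},
  {"slide":[0.35,1,0],"spin":0},
  {"slide":[0.35,1,0],"spin":0},
])

```text
time_s: 1.55
tcp_pos: [0.2979, 0.3174, 0.2124]
ee_rot: [[0.998, 0.063, -0.001], [0.063, -0.998, -0.004], [-0.001, 0.004, -1.0]]
wrist_force: [0.5, -0.4, -0.2]
gripper_width: 0.997
```

servo_tool([
  {"slide":[0.35,1,0],"spin":0.1},
  {"slide":[0.35,1,0],"spin":0},
  {"slide":[0.35,1,0],"spin":0},
  {"slide":[0.35,1,0],"spin":0},
  {"slide":[0.35,1,0],"spin":0},
  {"slide":[0.35,1,0],"spin":0},
  {"slide":[0.35,1,0],"spin":0},
  {"slide":[0.35,1,0],"spin":0},
  {"slide":[0.35,1,0],"spin":0},
  {"slide":[0.35,1,0],"spin":0},
])

```text
time_s: 2.55
tcp_pos: [0.3998, 0.0609, 0.2143]
ee_rot: [[0.999, 0.051, 0.001], [0.051, -0.999, -0.0], [0.001, 0.0, -1.0]]
wrist_force: [-0.1, 0.7, 0.1]
gripper_width: 1.001
```

```bash
python3 -c "
from h import *
to(.563,-.260,.12,2.9)"
```

```text
t 2.55 pos [0.3998 0.0609 0.2143] yaw 2.92 w 1.001 F [-0.1  0.7  0.1]
 units [ 5.86 13.15  3.79] tilt 0.09 spin 0.00
```

servo_tool([
  {"slide":[0.45,1,0]},
  {"slide":[0.45,1,0]},
  {"slide":[0.45,1,0]},
  {"slide":[0.45,1,0]},
  {"slide":[0.45,1,0]},
  {"slide":[0.45,1,0.3]},
  {"slide":[0.45,1,0.3]},
  {"slide":[0.45,1,0.3]},
  {"slide":[0.45,1,0.4]},
  {"slide":[0.45,1,0.4]},
])

```text
invalid input
```

servo_tool([
  {"slide":[0.4,1,0.4]},
  {"slide":[0.4,1,0.4]},
  {"slide":[0.3,0.5,0.3]},
  {"slide":[0,0,0.3]},
])

```text
invalid input
```

```bash
python3 -c "
from h import *
to(.563,-.260,.0256,2.9)
w=optics.capture('wrist'); cv2.imwrite('pics/w1.png',w['frame'][:,:,::-1])"
```

```text
t 2.55 pos [0.3998 0.0609 0.2143] yaw 2.92 w 1.001 F [-0.1  0.7  0.1]
 units [ 5.86 13.15  7.56] tilt 0.09 spin 0.00
```

View pics/w1.png

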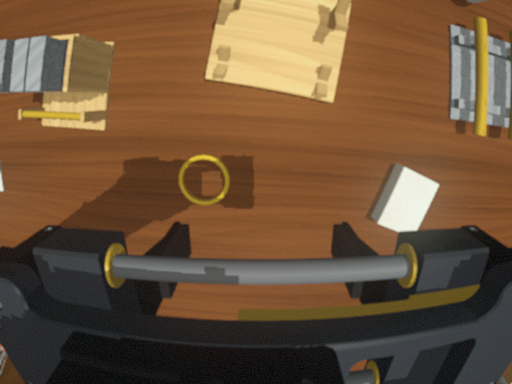

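The wrist view shows the tray with both bars at right (thin bar at about (482,75)), the stand at top centre and the rack at top left. Each row needs a spin value, so I'm sending it again.

servo_tool([
  {"slide":[0.45,1,0],"spin":0},
  {"slide":[0.45,1,0],"spin":0},
  {"slide":[0.45,1,0],"spin":0},
  {"slide":[0.45,1,0],"spin":0},
  {"slide":[0.45,1,0],"spin":0},
  {"slide":[0.45,1,0.2],"spin":0},
  {"slide":[0.45,1,0.3],"spin":0},
  {"slide":[0.45,1,0.3],"spin":0},
  {"slide":[0.45,1,0.3],"spin":0},
  {"slide":[0.45,1,0.3],"spin":0},
])

```text
time_s: 3.6
tcp_pos: [0.5292, -0.1951, 0.1805]
ee_rot: [[0.999, 0.05, 0.006], [0.05, -0.999, 0.0], [0.006, 0.0, -1.0]]
wrist_force: [1.0, 0.3, 0.4]
gripper_width: 0.999
```

servo_tool([
  {"slide":[0.4,1,0.3],"spin":0},
  {"slide":[0.4,1,0.3],"spin":0},
  {"slide":[0.3,0.5,0.3],"spin":0},
])

```text
time_s: 3.9
tcp_pos: [0.5611, -0.2599, 0.1563]
ee_rot: [[0.999, 0.048, 0.006], [0.048, -0.999, 0.0], [0.006, 0.0, -1.0]]
wrist_force: [-0.6, -0.4, -0.6]
gripper_width: 1.002
```

```bash
python3 -c "
from h import *
to(.563,-.260,.0256,2.9)
w=optics.capture('wrist'); cv2.imwrite('pics/w2.png',w['frame'][:,:,::-1])"
```

```text
t 3.9 pos [ 0.5611 -0.2599  0.1563] yaw 2.77 w 1.002 F [-0.6 -0.4 -0.6]
 units [0.05 0.01 5.23] tilt 0.32 spin -0.02
```

View pics/w2.png

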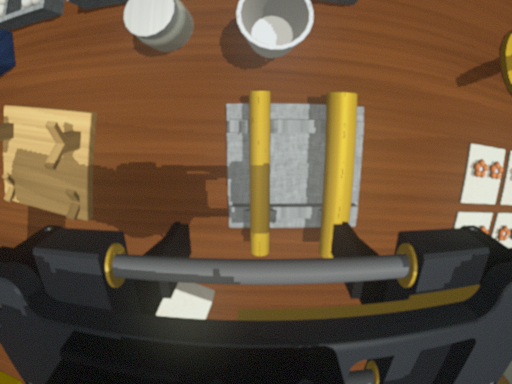

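Thin bar (260,170) lies midway between the fingers; the descent is clear.

servo_tool([
  {"slide":[0,0,0.9],"spin":0},
  {"slide":[0,0,0.9],"spin":0},
  {"slide":[0,0,0.9],"spin":0},
  {"slide":[0,0,0.9],"spin":0},
  {"slide":[0,0,0.9],"spin":0},
  {"slide":[0,0,0.5],"spin":0},
  {"slide":[0,0,0.2],"spin":0},
])

```text
time_s: 4.65
tcp_pos: [0.5631, -0.2577, 0.021]
ee_rot: [[0.999, 0.048, 0.006], [0.048, -0.999, 0.001], [0.006, -0.0, -1.0]]
wrist_force: [-0.5, -0.3, -0.2]
gripper_width: 0.997
```

```bash
python3 -c "
from h import *
to(.563,-.260,.0256,2.9)"
```

```text
t 4.65 pos [ 0.5631 -0.2577  0.021 ] yaw 2.78 w 0.997 F [-0.5 -0.3 -0.2]
 units [-0.01  0.09 -0.18] tilt 0.35 spin -0.02
```

servo_tool([
  {"slide":[0,0.1,-0.2],"spin":0},
  {"slide":[0,0,0],"spin":0},
  {"slide":[0,0,0],"spin":0},
  {"slide":[0,0,0],"spin":0},
  {"slide":[0,0,0],"spin":0},
  {"slide":[0,0,0],"spin":0},
], gripper=255)

```text
time_s: 5.25
tcp_pos: [0.5659, -0.2606, 0.0307]
ee_rot: [[0.999, 0.05, 0.013], [0.05, -0.999, -0.001], [0.013, 0.002, -1.0]]
wrist_force: [-0.6, 1.1, -0.0]
gripper_width: 0.538
```

```bash
python3 -c "
from h import *
to(.563,-.260,.0256,2.9)"
```

```text
t 5.25 pos [ 0.5659 -0.2606  0.0307] yaw 2.84 w 0.538 F [-0.6  1.1 -0. ]
 units [-0.12 -0.03  0.2 ] tilt 0.75 spin -0.01
```

servo_tool([
  {"slide":[-0.1,0,0.2],"spin":0},
  {"slide":[0,0,0],"spin":0},
  {"slide":[0,0,0],"spin":0},
  {"slide":[0,0,0],"spin":0},
])

```text
time_s: 5.65
tcp_pos: [0.5629, -0.2608, 0.0252]
ee_rot: [[0.999, 0.049, 0.013], [0.049, -0.999, -0.001], [0.013, 0.002, -1.0]]
wrist_force: [0.7, -0.0, 0.3]
gripper_width: 0.172
```

```bash
python3 -c "
from h import *
to(.563,-.260,.0256,2.9)"
```

```text
t 5.65 pos [ 0.5629 -0.2608  0.0252] yaw 2.83 w 0.172 F [ 0.7 -0.   0.3]
 units [ 0.   -0.03 -0.02] tilt 0.73 spin -0.01
```

servo_tool([
  {"slide":[0,0,0],"spin":0},
  {"slide":[0,0,0],"spin":0},
])

```text
time_s: 5.85
tcp_pos: [0.563, -0.2608, 0.0251]
ee_rot: [[0.999, 0.049, 0.012], [0.049, -0.999, -0.001], [0.012, 0.002, -1.0]]
wrist_force: [0.7, -0.9, 0.2]
gripper_width: 0.029
```

```bash
python3 -c "
from h import *
to(.563,-.260,.0256,2.9)
w=optics.capture('wrist'); s=optics.capture('scene')
crop(s,80,170,210,270,5,'pics/s3.png'); cv2.imwrite('pics/w3.png',w['frame'][:,:,::-1])"
```

```text
t 5.85 pos [ 0.563  -0.2608  0.0251] yaw 2.83 w 0.029 F [ 0.7 -0.9  0.2]
 units [ 0.   -0.03 -0.02] tilt 0.72 spin -0.01
```

View pics/w3.png

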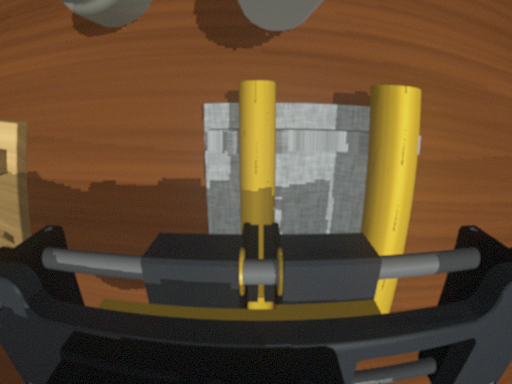

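View pics/s3.png

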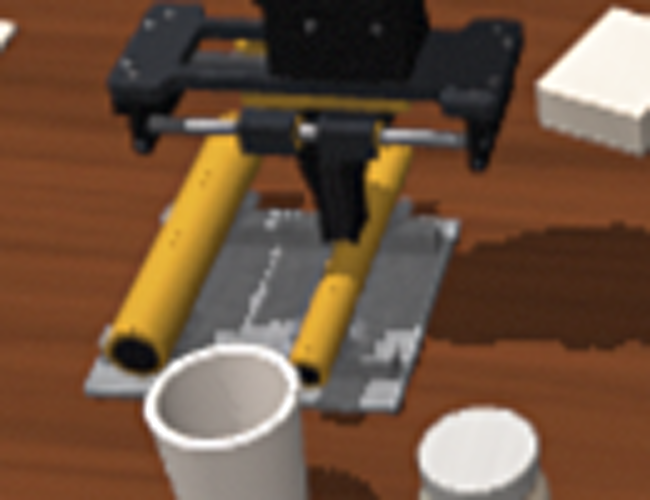

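```bash
python3 -c "
from h import *
s=optics.capture('scene'); t=optics.capture('top')
for z in (.0251,.0356,.047,.06): print(z,proj(s,[.563,-.2608,z]).round(1),((proj(s,[.563,-.2608,z])-[80,170])*5).round(0))
P=[[.563,-.2608,.0251],[.563,-.26,.047],[.653,-.2555,.0356],[.473,-.2645,.0356]]
crop(s,80,170,210,270,5,'pics/s4.png',P); crop(t,310,130,420,240,5,'pics/t4.png',P)
to(.563,-.260,.0256,2.9)"
```

```text
0.0251 [150.5 223.6] [352. 268.]
0.0356 [150.  220.5] [350. 252.]
0.047 [149.4 217.1] [347. 236.]
0.06 [148.8 213.2] [344. 216.]
t 6.05 pos [ 0.563  -0.2608  0.0252] yaw 2.83 w 0.001 F [-0.1  1.1 -0.5]
 units [ 0.   -0.03 -0.02] tilt 0.73 spin -0.01
```

View pics/s4.png

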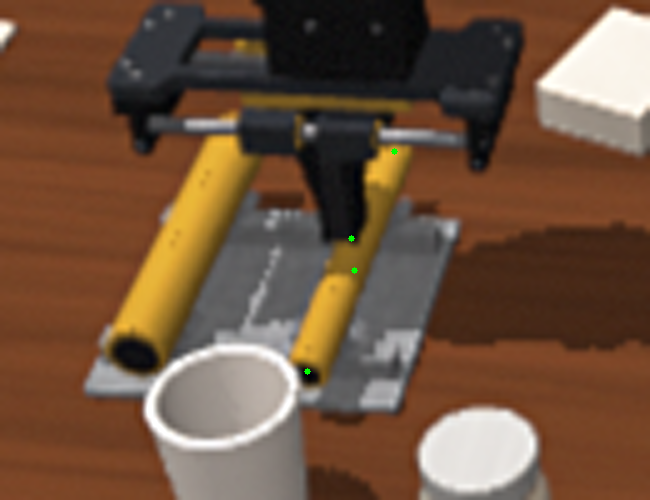

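View pics/t4.png

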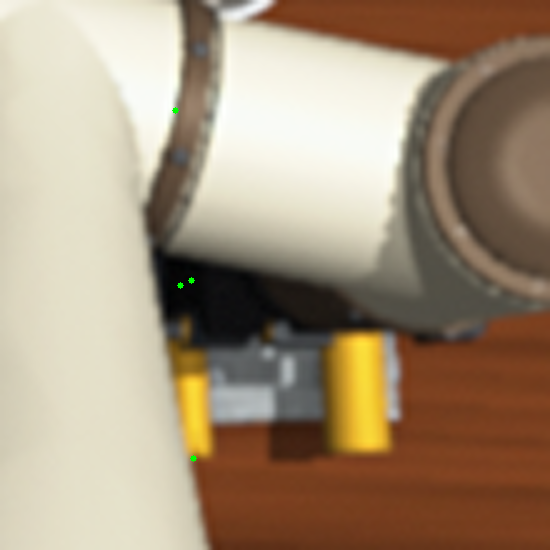

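servo_tool([
  {"slide":[0,0,-1],"spin":0},
  {"slide":[0,0,-0.6],"spin":0},
], gripper=0)

```text
time_s: 6.25
tcp_pos: [0.5606, -0.2603, 0.0634]
ee_rot: [[0.999, 0.049, 0.007], [0.049, -0.999, 0.0], [0.007, -0.0, -1.0]]
wrist_force: [-0.0, 0.5, 0.3]
gripper_width: 0.111
```

```bash
python3 -c "
from h import *
s=optics.capture('scene'); st=sense(); p=st['tcp_pos']
print(p); to(.563,-.260,.0256,2.9)
crop(s,80,140,210,270,5,'pics/s5.png',[p,p+[0,0,.0187]])
"
```

```text
[ 0.56145308 -0.26050848  0.06526409]
t 6.3 pos [ 0.5615 -0.2605  0.0653] yaw 2.82 w 0.149 F [ 0.4 -0.7  1.5]
 units [ 0.05 -0.02  1.59] tilt 0.53 spin -0.01
```

View pics/s5.png

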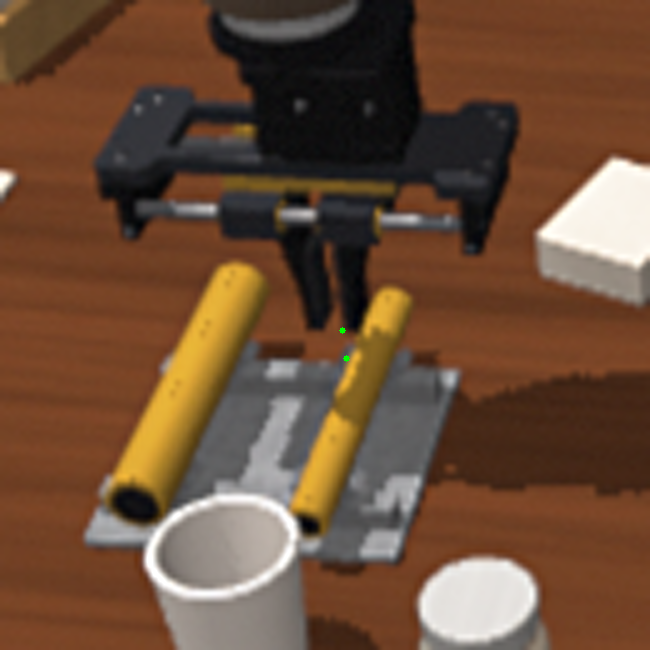

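The shut fingers passed just over the bar: in the scene view the visible tips ((318..350),330) sit about 20 mm above the reported TCP. I will go lower, checking force and picture.

servo_tool([
  {"slide":[0.1,0,0],"spin":0},
  {"slide":[0,0,0],"spin":0},
  {"slide":[0,0,0],"spin":0},
  {"slide":[0,0,0],"spin":0},
  {"slide":[0,0,0.8],"spin":0},
  {"slide":[0,0,0.6],"spin":0},
  {"slide":[0,0,0.4],"spin":0},
], gripper=0)

```text
time_s: 7.0
tcp_pos: [0.5646, -0.2602, 0.0178]
ee_rot: [[0.999, 0.049, 0.01], [0.049, -0.999, -0.0], [0.01, 0.001, -1.0]]
wrist_force: [-0.3, 0.8, -0.4]
gripper_width: 0.784
```

```bash
python3 -c "
from h import *
s=optics.capture('scene'); st=sense(); p=st['tcp_pos']
print(p); to(.563,-.260,.008,2.9)
crop(s,80,160,210,270,5,'pics/s6.png',[p,p+[0,0,.0187]])
"
```

```text
[ 0.56324513 -0.25977068  0.01591485]
t 7.05 pos [ 0.5632 -0.2598  0.0159] yaw 2.78 w 0.833 F [-0.2  0.9 -0.9]
 units [-0.01  0.01  0.32] tilt 0.38 spin -0.02
```

View pics/s6.png

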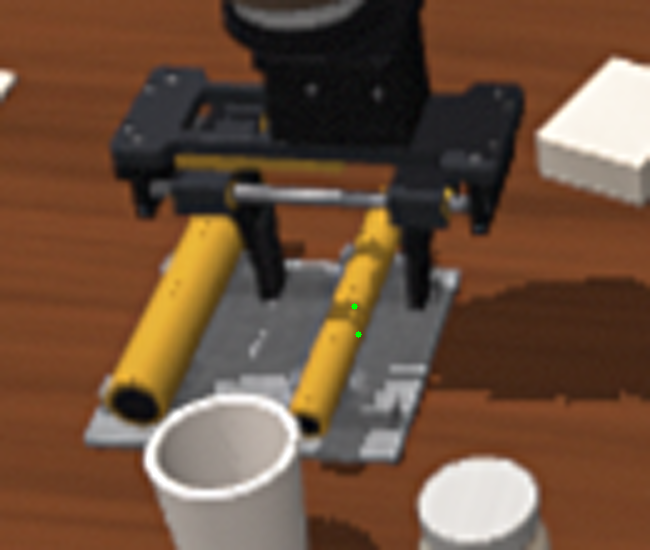

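servo_tool([
  {"slide":[0,0,0.3],"spin":0},
  {"slide":[0,0,0.2],"spin":0},
  {"slide":[0,0,0],"spin":0},
])

```text
time_s: 7.35
tcp_pos: [0.5631, -0.2598, 0.0019]
ee_rot: [[0.999, 0.049, 0.005], [0.049, -0.999, 0.001], [0.005, -0.001, -1.0]]
wrist_force: [0.1, 0.9, -0.1]
gripper_width: 0.99
```

```bash
python3 -c "
from h import *
to(.563,-.260,.002,2.9)
"
```

```text
t 7.35 pos [ 0.5631 -0.2598  0.0019] yaw 2.79 w 0.99 F [ 0.1  0.9 -0.1]
 units [-0.01  0.01 -0.  ] tilt 0.31 spin -0.01
```

servo_tool([
  {"slide":[0,0,0],"spin":0},
  {"slide":[0,0,0],"spin":0},
  {"slide":[0,0,0],"spin":0},
  {"slide":[0,0,0],"spin":0},
  {"slide":[0,0,0],"spin":0},
  {"slide":[0,0,0],"spin":0},
  {"slide":[0,0,0],"spin":0},
  {"slide":[0,0,0],"spin":0},
  {"slide":[0,0,0],"spin":0},
  {"slide":[0,0,0],"spin":0},
], gripper=255)

```text
time_s: 8.35
tcp_pos: [0.5645, -0.2586, 0.0042]
ee_rot: [[0.999, 0.048, 0.009], [0.048, -0.999, 0.002], [0.009, -0.002, -1.0]]
wrist_force: [-0.2, 2.2, 1.3]
gripper_width: 0.242
```

```bash
python3 -c "
from h import *
s=optics.capture('scene'); st=sense(); p=st['tcp_pos']
to(.563,-.260,.002,2.9)
crop(s,80,160,210,270,5,'pics/s7.png',[p,p+[0,0,.0187]])
"
```

```text
t 8.4 pos [ 0.5646 -0.2586  0.0042] yaw 2.77 w 0.243 F [0.2 5.  1.5]
 units [-0.07  0.05  0.09] tilt 0.54 spin -0.02
```

View pics/s7.png

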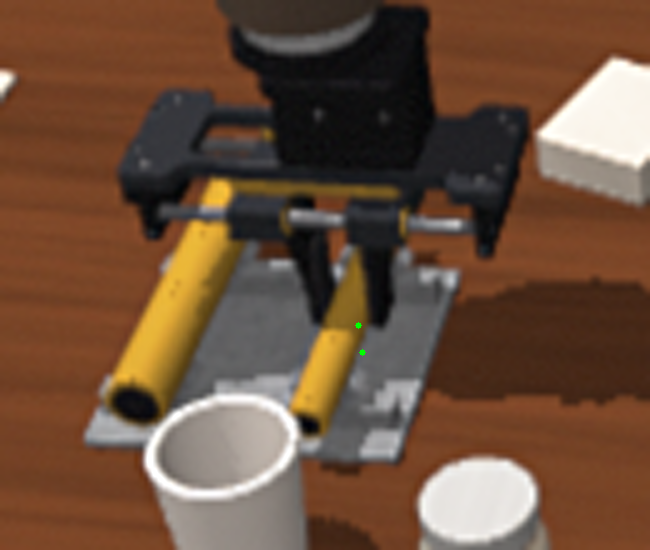

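Jaws stopped at 21 mm on the thin bar. Lifting and turning.

servo_tool([
  {"slide":[0,0,-0.5],"spin":0},
  {"slide":[0,0,-1],"spin":0},
  {"slide":[0,0,-1],"spin":0},
  {"slide":[0,0,-1],"spin":0.6},
  {"slide":[0,0,-0.6],"spin":1},
  {"slide":[0,0,0],"spin":1},
  {"slide":[0,0,0],"spin":1},
  {"slide":[0,0,0],"spin":1},
  {"slide":[0,0,0],"spin":1},
  {"slide":[0,0,0],"spin":1},
])

```text
time_s: 9.4
tcp_pos: [0.5587, -0.2614, 0.1125]
ee_rot: [[0.612, -0.791, 0.001], [-0.791, -0.612, 0.001], [-0.0, -0.002, -1.0]]
wrist_force: [-0.1, -0.0, -2.1]
gripper_width: 0.243
```

servo_tool([
  {"slide":[0,0,0],"spin":1},
  {"slide":[0,0,0],"spin":1},
  {"slide":[0,0,0],"spin":1},
  {"slide":[0,0,0],"spin":1},
  {"slide":[0,0,0],"spin":1},
])

```text
time_s: 9.9
tcp_pos: [0.5556, -0.2631, 0.1135]
ee_rot: [[-0.072, -0.997, -0.003], [-0.997, 0.072, 0.001], [-0.001, 0.003, -1.0]]
wrist_force: [-0.6, 0.7, -1.9]
gripper_width: 0.238
```

```bash
python3 -c "
from h import *
to(.5244,.051,.08,-97.2)
"
```

```text
t 9.9 pos [ 0.5556 -0.2631  0.1135] yaw -94.14 w 0.238 F [-0.6  0.7 -1.9]
 units [-12.44   2.15   1.35] tilt 0.15 spin 0.38
```

servo_tool([
  {"slide":[-1,0.2,0],"spin":0.4},
  {"slide":[-1,0.1,0],"spin":0},
  {"slide":[-1,0.1,0],"spin":0},
  {"slide":[-1,0.1,0],"spin":0},
  {"slide":[-1,0.1,0],"spin":0},
  {"slide":[-1,0.1,0],"spin":0},
  {"slide":[-1,0.1,0],"spin":0},
  {"slide":[-1,0.1,0],"spin":0},
  {"slide":[-1,0.1,0],"spin":0},
  {"slide":[-1,0.1,0],"spin":0},
])

```text
time_s: 10.9
tcp_pos: [0.5563, -0.0101, 0.1155]
ee_rot: [[-0.143, -0.99, -0.007], [-0.99, 0.143, -0.002], [0.003, 0.007, -1.0]]
wrist_force: [0.3, 0.1, -3.2]
gripper_width: 0.241
```

```bash
python3 -c "
from h import *
to(.5244,.051,.08,-97.2)
"
```

```text
t 10.9 pos [ 0.5563 -0.0101  0.1155] yaw -98.24 w 0.241 F [ 0.3  0.1 -3.2]
 units [-2.24  1.6   1.42] tilt 0.43 spin -0.13
```

servo_tool([
  {"slide":[-0.9,0.7,0.2],"spin":-0.1},
  {"slide":[-0.8,0.6,0.2],"spin":0},
  {"slide":[-0.4,0.2,0.4],"spin":0},
])

```text
time_s: 11.2
tcp_pos: [0.5269, 0.0498, 0.0973]
ee_rot: [[-0.128, -0.992, -0.002], [-0.992, 0.128, -0.002], [0.002, 0.002, -1.0]]
wrist_force: [-0.9, -0.3, -2.1]
gripper_width: 0.242
```

```bash
python3 -c "
from h import *
to(.5244,.051,.04,-97.2)
w=optics.capture('wrist'); s=optics.capture('scene'); t=optics.capture('top')
cv2.imwrite('pics/w8.png',w['frame'][:,:,::-1])
L=np.array([.5244,.051,.03]); a=np.array([.1253,.9921,0])*.09
crop(s,190,160,340,280,5,'pics/s8.png',[L-a,L+a]); crop(t,170,120,290,230,5,'pics/t8.png',[L-a,L+a])
"
```

```text
t 11.2 pos [0.5269 0.0498 0.0973] yaw -97.34 w 0.242 F [-0.9 -0.3 -2.1]
 units [-0.04  0.1   2.29] tilt 0.18 spin -0.02
```

View pics/w8.png

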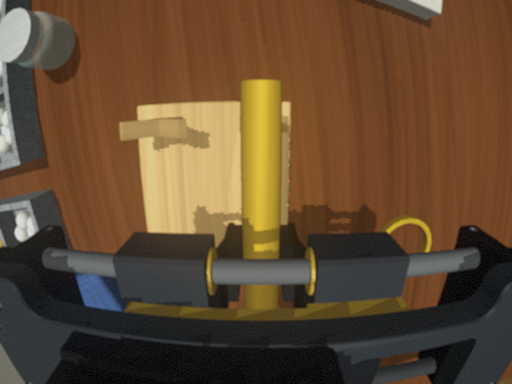

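View pics/s8.png

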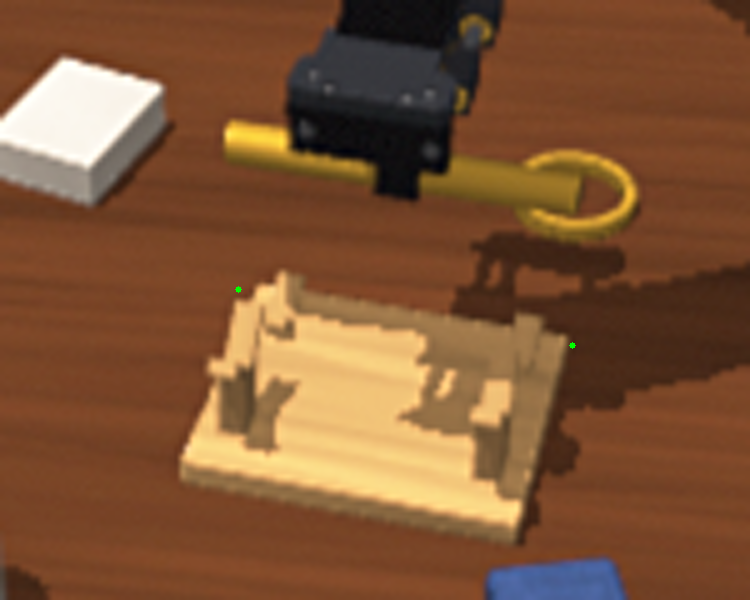

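View pics/t8.png

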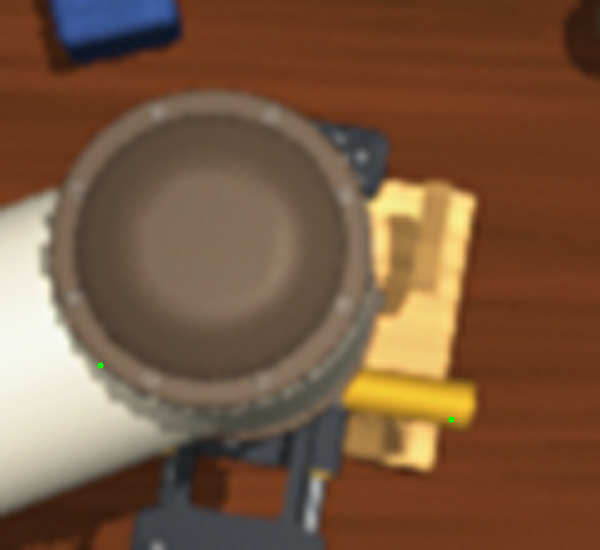

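```bash
python3 -c "
from h import *
s=optics.capture('scene'); t=optics.capture('top'); p=sense()['tcp_pos']; print(p)
L=p+[0,0,.0314]; a=np.array([.1253,.9921,0])*.09
for e in (L-a,L+a): print(((proj(s,e)-[190,160])*5).round(0),((proj(t,e)-[170,120])*5).round(0))
"
```

```text
[0.52776396 0.04796986 0.09666576]
[226. 140.] [469. 396.]
[579. 195.] [ 75. 336.]
```

servo_tool([
  {"slide":[-0.1,0,0.8],"spin":0},
  {"slide":[0,0,0.8],"spin":0},
  {"slide":[0,0,0.7],"spin":0},
  {"slide":[0,0,0.5],"spin":0},
])

```text
time_s: 11.85
tcp_pos: [0.534, 0.0476, 0.0285]
ee_rot: [[-0.134, -0.991, 0.007], [-0.991, 0.134, -0.001], [-0.0, -0.007, -1.0]]
wrist_force: [0.0, 0.2, -3.6]
gripper_width: 0.243
```

```bash
python3 -c "
from h import *
to(.5265,.0505,-.0014,-97.2)
"
```

```text
t 11.85 pos [0.534  0.0476 0.0285] yaw -97.71 w 0.243 F [ 0.   0.2 -3.6]
 units [-0.07  0.32  1.2 ] tilt 0.4 spin -0.06
```

servo_tool([
  {"slide":[-0.1,0.3,0.2],"spin":-0.1},
  {"slide":[0,0,0.3],"spin":0},
])

```text
time_s: 12.05
tcp_pos: [0.5273, 0.0495, 0.0151]
ee_rot: [[-0.122, -0.992, 0.006], [-0.993, 0.122, -0.001], [0.001, -0.007, -1.0]]
wrist_force: [-0.2, -0.4, -3.3]
gripper_width: 0.241
```

```bash
python3 -c "
from h import *
to(.5265,.0505,-.0014,-97.2)
s=optics.capture('scene');crop(s,200,180,320,280,6,'pics/s9.png')
"
```

```text
t 12.05 pos [0.5273 0.0495 0.0151] yaw -97.01 w 0.241 F [-0.2 -0.4 -3.3]
 units [-0.04  0.04  0.66] tilt 0.38 spin 0.02
```

View pics/s9.png

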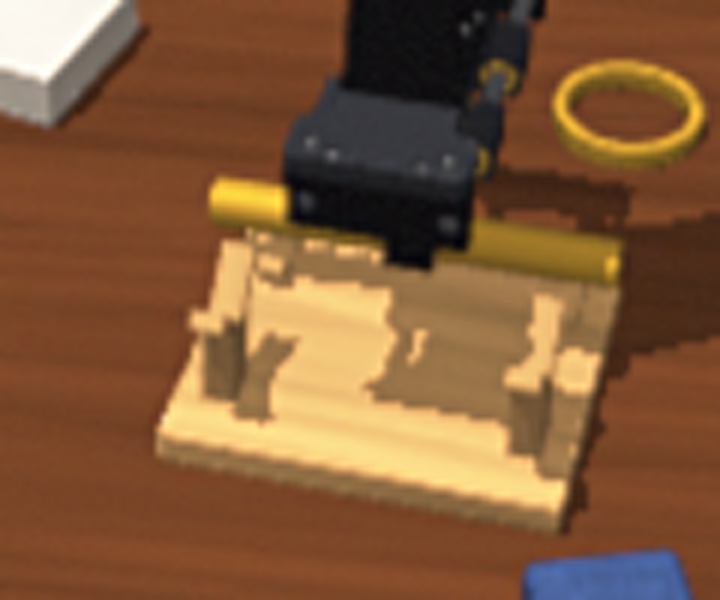

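Bar ends at (212,203) and (620,262) straddle the low cradles evenly. Continuing down gently.

servo_tool([
  {"slide":[0,0,0.3],"spin":0},
  {"slide":[0,0,0.2],"spin":0},
  {"slide":[0,0,0],"spin":0},
])

```text
time_s: 12.4
tcp_pos: [0.5282, 0.0493, 0.0018]
ee_rot: [[-0.123, -0.992, 0.007], [-0.992, 0.123, -0.001], [0.0, -0.007, -1.0]]
wrist_force: [-1.9, 0.8, -1.2]
gripper_width: 0.241
```

```bash
python3 -c "
from h import *
to(.5265,.0505,-.0014,-97.2)
"
```

```text
t 12.4 pos [0.5282 0.0493 0.0018] yaw -97.05 w 0.241 F [-1.9  0.8 -1.2]
 units [-0.04  0.07  0.13] tilt 0.42 spin 0.02
```

servo_tool([
  {"slide":[0,0.1,0.1],"spin":0},
  {"slide":[0,0,0],"spin":0},
])

```text
time_s: 12.6
tcp_pos: [0.5262, 0.0498, 0.0]
ee_rot: [[-0.122, -0.992, 0.009], [-0.992, 0.122, -0.001], [0.0, -0.009, -1.0]]
wrist_force: [-0.8, -0.1, -2.2]
gripper_width: 0.241
```

```bash
python3 -c "
from h import *
to(.5265,.0505,-.0014,-97.2)
"
```

```text
t 12.6 pos [0.5262 0.0498 0.    ] yaw -97.03 w 0.241 F [-0.8 -0.1 -2.2]
 units [-0.03 -0.01  0.06] tilt 0.49 spin 0.02
```

Seated within about a millimetre; one more touch down, then release.

servo_tool([
  {"slide":[0,0,0.1],"spin":0},
  {"slide":[0,0,0],"spin":0},
])

```text
time_s: 12.8
tcp_pos: [0.5261, 0.0498, -0.0001]
ee_rot: [[-0.121, -0.993, 0.009], [-0.993, 0.121, -0.002], [0.001, -0.009, -1.0]]
wrist_force: [-1.5, -0.9, -2.3]
gripper_width: 0.243
```

servo_tool([
  {"slide":[0,0,0],"spin":0},
  {"slide":[0,0,0],"spin":0},
  {"slide":[0,0,0],"spin":0},
  {"slide":[0,0,0],"spin":0},
  {"slide":[0,0,-0.4],"spin":0},
  {"slide":[0,0,-1],"spin":0},
  {"slide":[0,0,-1],"spin":0},
  {"slide":[0,0,-1],"spin":0},
  {"slide":[0,0,-1],"spin":0},
], gripper=0)

```text
time_s: 13.7
tcp_pos: [0.525, 0.0497, 0.113]
ee_rot: [[-0.12, -0.993, 0.007], [-0.993, 0.12, -0.003], [0.002, -0.007, -1.0]]
wrist_force: [0.8, -0.0, -0.9]
gripper_width: 0.954
```

```bash
python3 -c "
from h import *
to(.568,-.3435,.15,2.9)
s=optics.capture('scene')
L=np.array([.5265,.0505,.03]); a=np.array([.1253,.9921,0])*.09
crop(s,200,180,320,280,6,'pics/s10.png',[L-a,L+a])
"
```

```text
t 13.7 pos [0.525  0.0497 0.113 ] yaw -96.91 w 0.954 F [ 0.8 -0.  -0.9]
 units [15.41 -3.61 -1.42] tilt 0.43 spin -12.48
```

View pics/s10.png

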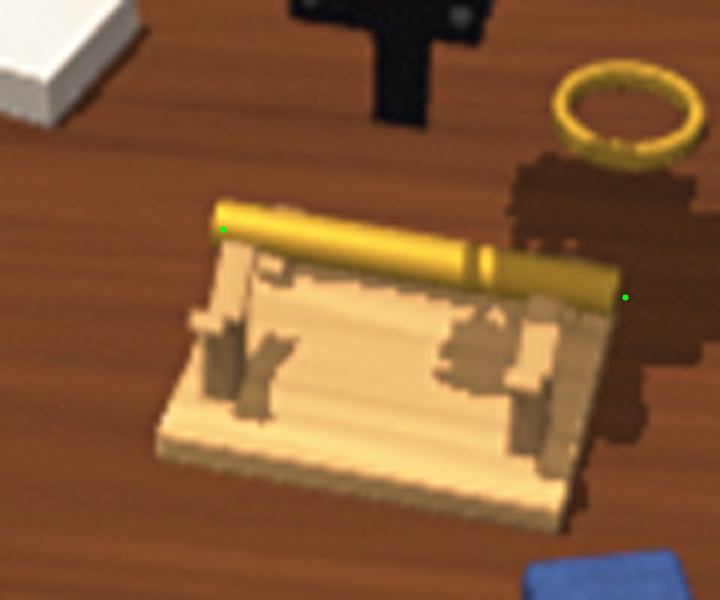

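servo_tool([
  {"slide":[1,-0.2,0],"spin":0},
  {"slide":[1,-0.2,0],"spin":0},
  {"slide":[1,-0.2,0],"spin":0},
  {"slide":[1,-0.2,0],"spin":0},
  {"slide":[1,-0.2,0],"spin":0},
  {"slide":[1,-0.2,0],"spin":0},
  {"slide":[1,-0.2,0],"spin":0},
  {"slide":[1,-0.2,0],"spin":0},
  {"slide":[1,-0.2,0],"spin":0},
  {"slide":[1,-0.2,0],"spin":0},
])

```text
time_s: 14.75
tcp_pos: [0.5539, -0.2098, 0.1286]
ee_rot: [[-0.11, -0.993, 0.034], [-0.994, 0.111, 0.002], [-0.005, -0.034, -0.999]]
wrist_force: [0.1, 0.9, 0.0]
gripper_width: 0.997
```

servo_tool([
  {"slide":[1,-0.2,0],"spin":0},
  {"slide":[1,-0.2,0],"spin":0},
  {"slide":[1,-0.2,0],"spin":0},
  {"slide":[0,0,0],"spin":-1},
  {"slide":[0,0,0],"spin":-1},
  {"slide":[0,0,0],"spin":-1},
  {"slide":[0,0,0],"spin":-1},
  {"slide":[0,0,0],"spin":-1},
  {"slide":[0,0,0],"spin":-1},
  {"slide":[0,0,0],"spin":-1},
])

```text
time_s: 15.75
tcp_pos: [0.5608, -0.2947, 0.1337]
ee_rot: [[0.783, -0.621, 0.04], [-0.621, -0.783, -0.001], [0.032, -0.024, -0.999]]
wrist_force: [-0.6, -0.6, -0.4]
gripper_width: 0.999
```

servo_tool([
  {"slide":[0,0,0],"spin":-1},
  {"slide":[0,0,0],"spin":-1},
  {"slide":[0,0,0],"spin":-1},
  {"slide":[0,0,0],"spin":-1},
  {"slide":[0,0,0],"spin":-1},
])

```text
time_s: 16.25
tcp_pos: [0.561, -0.295, 0.1366]
ee_rot: [[0.997, 0.058, 0.043], [0.058, -0.998, -0.002], [0.043, 0.005, -0.999]]
wrist_force: [0.3, 0.6, 0.5]
gripper_width: 1.003
```

```bash
python3 -c "
from h import *
to(.568,-.3435,.007,2.9)
"
```

```text
t 16.25 pos [ 0.561  -0.295   0.1366] yaw 3.32 w 1.003 F [0.3 0.6 0.5]
 units [-0.06  1.93  5.19] tilt 2.46 spin 0.05
```

servo_tool([
  {"slide":[0,0.9,0.3],"spin":0},
  {"slide":[0,0.8,0.6],"spin":0},
  {"slide":[0,0.2,0.8],"spin":0},
  {"slide":[0,0,0.8],"spin":0},
  {"slide":[0,0,0.5],"spin":0},
])

```text
time_s: 16.75
tcp_pos: [0.5705, -0.3456, 0.066]
ee_rot: [[0.997, 0.062, 0.053], [0.063, -0.998, -0.007], [0.053, 0.01, -0.999]]
wrist_force: [-0.4, -0.8, -0.6]
gripper_width: 1.001
```

```bash
python3 -c "
from h import *
to(.568,-.3435,.007,2.9); print(sense()['ee_rot'][:,2],sense()['joints'].round(1))
"
```

```text
t 16.75 pos [ 0.5705 -0.3456  0.066 ] yaw 3.6 w 1.001 F [-0.4 -0.8 -0.6]
 units [-0.22 -0.11  2.35] tilt 3.06 spin 0.09
[ 0.05303724 -0.0067692  -0.99856959] [-17.6  30.8  -4.9  -0.7 -51.3 111.6]
```

servo_tool([
  {"slide":[-0.2,-0.1,0.6],"spin":0.1},
  {"slide":[0,0,0.7],"spin":0},
  {"slide":[0,0,0.6],"spin":0},
])

```text
time_s: 17.05
tcp_pos: [0.569, -0.3442, 0.0182]
ee_rot: [[0.997, 0.048, 0.056], [0.049, -0.999, -0.008], [0.055, 0.011, -0.998]]
wrist_force: [-0.2, -0.3, -0.0]
gripper_width: 1.002
```

```bash
python3 -c "
from h import *
to(.568,-.3435,.007,2.9); print(sense()['ee_rot'][:,2])
s=optics.capture('scene');crop(s,80,160,210,270,5,'pics/s11.png',[])
"
```

```text
t 17.05 pos [ 0.569  -0.3442  0.0182] yaw 2.81 w 1.002 F [-0.2 -0.3 -0. ]
 units [-0.06 -0.03  0.44] tilt 3.24 spin -0.01
[ 0.05591754 -0.00838286 -0.9984002 ]
```

View pics/s11.png

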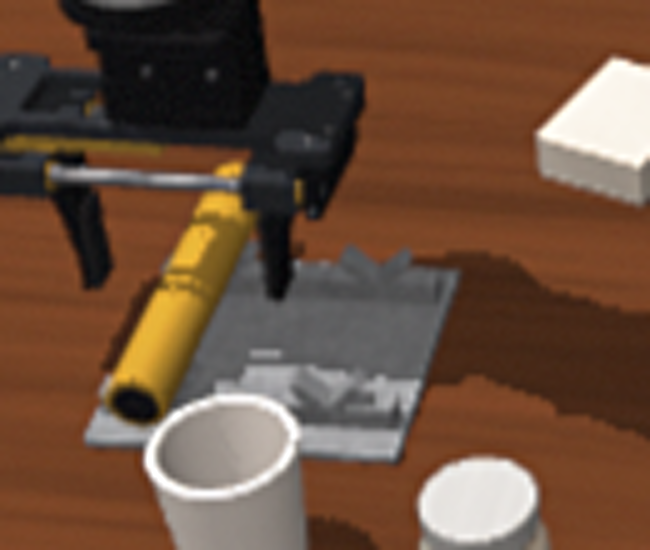

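Fingers at (95,285) and (280,290) straddle the thick bar. Down a little and close.

servo_tool([
  {"slide":[0,0,0.4],"spin":0},
  {"slide":[0,0,0],"spin":0},
])

```text
time_s: 17.3
tcp_pos: [0.5679, -0.3432, 0.0043]
ee_rot: [[0.998, 0.048, 0.051], [0.049, -0.999, -0.006], [0.05, 0.009, -0.999]]
wrist_force: [-0.9, 0.4, -0.4]
gripper_width: 1.003
```

servo_tool([
  {"slide":[0,0,0],"spin":0},
  {"slide":[0,0,0],"spin":0},
  {"slide":[0,0,0],"spin":0},
  {"slide":[0,0,0],"spin":0},
  {"slide":[0,0,0],"spin":0},
  {"slide":[0,0,0],"spin":0},
  {"slide":[0,0,0],"spin":0},
  {"slide":[0,0,0],"spin":0},
  {"slide":[0,0,0],"spin":0},
], gripper=255)

```text
time_s: 18.2
tcp_pos: [0.5702, -0.3427, 0.0078]
ee_rot: [[0.997, 0.049, 0.056], [0.049, -0.999, -0.007], [0.056, 0.009, -0.998]]
wrist_force: [-0.9, -2.0, -1.3]
gripper_width: 0.363
```

```bash
python3 -c "
from h import *
to(.568,-.3435,.007,2.9); print(sense()['ee_rot'][:,2])
"
```

```text
t 18.2 pos [ 0.5702 -0.3427  0.0078] yaw 2.82 w 0.363 F [-0.9 -2.  -1.3]
 units [-0.09  0.03  0.03] tilt 3.24 spin -0.01
[ 0.05619755 -0.00670747 -0.99839714]
```

servo_tool([
  {"slide":[0,0,-0.5],"spin":0},
  {"slide":[0,0,-1],"spin":0},
  {"slide":[0,0,-1],"spin":0},
  {"slide":[0,0,-1],"spin":0},
  {"slide":[0,0,-1],"spin":0},
  {"slide":[0,-0.5,-0.5],"spin":0.6},
  {"slide":[0,0,0],"spin":1},
  {"slide":[0,0,0],"spin":1},
  {"slide":[0,0,0],"spin":1},
  {"slide":[0,0,0],"spin":1},
])

```text
time_s: 19.2
tcp_pos: [0.5549, -0.327, 0.1355]
ee_rot: [[0.812, -0.582, 0.041], [-0.583, -0.813, 0.001], [0.033, -0.025, -0.999]]
wrist_force: [-0.5, 0.7, -4.1]
gripper_width: 0.359
```

servo_tool([
  {"slide":[0,0,0],"spin":1},
  {"slide":[0,0,0],"spin":1},
  {"slide":[0,0,0],"spin":1},
  {"slide":[0,0,0],"spin":1},
  {"slide":[0,0,0],"spin":1},
  {"slide":[0,0,0],"spin":1},
  {"slide":[0,0,0],"spin":1},
  {"slide":[0,0,0],"spin":0.6},
])

```text
time_s: 20.0
tcp_pos: [0.5479, -0.325, 0.1339]
ee_rot: [[-0.162, -0.986, 0.03], [-0.987, 0.162, 0.008], [-0.013, -0.028, -1.0]]
wrist_force: [-0.1, -0.2, -3.0]
gripper_width: 0.361
```

```bash
python3 -c "
from h import *
to(.6105,.040,.11,-97.2); print(sense()['ee_rot'][:,2])
"
```

```text
t 20.0 pos [ 0.5479 -0.325   0.1339] yaw -99.3 w 0.361 F [-0.1 -0.2 -3. ]
 units [-14.8   -0.08   1.15] tilt 1.77 spin -0.26
[ 0.02983038  0.00795024 -0.99952336]
```

servo_tool([
  {"slide":[-1,0,0],"spin":-0.3},
  {"slide":[-1,0,0],"spin":0},
  {"slide":[-1,0,0],"spin":0},
  {"slide":[-1,0,0],"spin":0},
  {"slide":[-1,0,0],"spin":0},
  {"slide":[-1,0,0],"spin":0},
  {"slide":[-1,0,0],"spin":0},
  {"slide":[-1,0,0],"spin":0},
  {"slide":[-1,0,0],"spin":0},
  {"slide":[-1,0,0],"spin":0},
])

```text
time_s: 21.0
tcp_pos: [0.5722, -0.0713, 0.1357]
ee_rot: [[-0.131, -0.991, 0.017], [-0.991, 0.131, 0.012], [-0.014, -0.015, -1.0]]
wrist_force: [0.1, -0.1, -2.9]
gripper_width: 0.358
```

```bash
python3 -c "
from h import *
to(.6105,.040,.11,-97.2); print(sense()['ee_rot'][:,2])
"
```

```text
t 21.0 pos [ 0.5722 -0.0713  0.1357] yaw -97.54 w 0.358 F [ 0.1 -0.1 -2.9]
 units [-4.6  -0.92  1.11] tilt 1.17 spin -0.04
[ 0.01683     0.0117034  -0.99978987]
```

servo_tool([
  {"slide":[-1,-0.2,0],"spin":0},
  {"slide":[-1,-0.2,0],"spin":0},
  {"slide":[-1,-0.2,0],"spin":0},
  {"slide":[-0.9,-0.2,0.1],"spin":0},
  {"slide":[-0.4,-0.1,0.3],"spin":0},
])

```text
time_s: 21.5
tcp_pos: [0.6068, 0.0378, 0.1287]
ee_rot: [[-0.13, -0.991, 0.014], [-0.991, 0.131, 0.013], [-0.015, -0.012, -1.0]]
wrist_force: [0.3, -0.1, -4.2]
gripper_width: 0.36
```

```bash
python3 -c "
from h import *
to(.6105,.0392,.0399,-97.2); R=sense()['ee_rot'];print(R[:,2])
s=optics.capture('scene'); t=optics.capture('top'); p=sense()['tcp_pos']; print(p)
L=p-.0348*R[:,2]; a=np.array([.1253,.9921,0])*.09
H=np.array([.6105,.0392,.0747])
crop(s,190,150,340,270,5,'pics/s12.png',[L-a,L+a,H-a,H+a]); crop(t,170,120,290,230,5,'pics/t12.png',[L-a,L+a,H-a,H+a])
"
```

```text
t 21.5 pos [0.6068 0.0378 0.1287] yaw -97.5 w 0.36 F [ 0.3 -0.1 -4.2]
 units [-0.02 -0.09  3.55] tilt 1.1 spin -0.04
[ 0.0142305   0.01281643 -0.9998166 ]
[0.60512193 0.03698242 0.12651656]
```

View pics/s12.png

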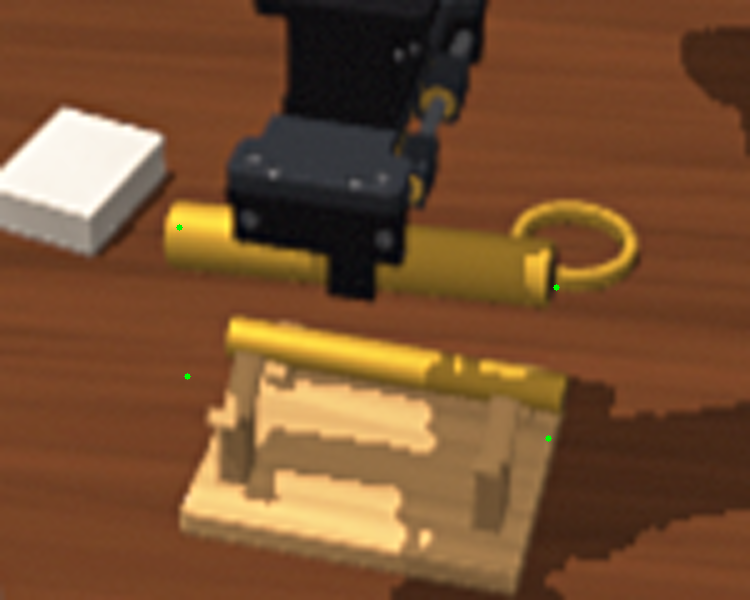

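View pics/t12.png

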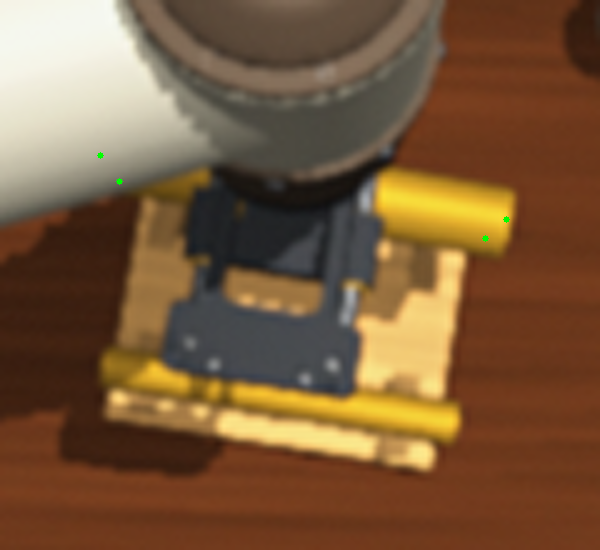

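servo_tool([
  {"slide":[0,-0.2,0.7],"spin":0},
  {"slide":[0,-0.1,0.7],"spin":0},
  {"slide":[0,0,0.6],"spin":0},
  {"slide":[0,0,0.3],"spin":0},
])

```text
time_s: 22.0
tcp_pos: [0.6115, 0.0327, 0.0683]
ee_rot: [[-0.134, -0.991, 0.008], [-0.991, 0.134, 0.011], [-0.012, -0.006, -1.0]]
wrist_force: [-0.5, -0.1, -3.3]
gripper_width: 0.355
```

```bash
python3 -c "
from h import *
to(.6105,.0392,.0399,-97.2); R=sense()['ee_rot'];print(R[:,2])
"
```

```text
t 22.0 pos [0.6115 0.0327 0.0683] yaw -97.68 w 0.355 F [-0.5 -0.1 -3.3]
 units [-0.24  0.08  1.14] tilt 0.77 spin -0.06
[ 0.00794172  0.01087383 -0.99990934]
```

servo_tool([
  {"slide":[-0.3,0.1,0.3],"spin":-0.1},
  {"slide":[0,0,0.3],"spin":0},
])

```text
time_s: 22.2
tcp_pos: [0.6097, 0.0394, 0.0527]
ee_rot: [[-0.121, -0.993, 0.008], [-0.993, 0.121, 0.01], [-0.011, -0.006, -1.0]]
wrist_force: [0.4, 0.2, -2.7]
gripper_width: 0.357
```

```bash
python3 -c "
from h import *
to(.6105,.0405,.0399,-97.2); R=sense()['ee_rot'];print(R[:,2])
"
```

```text
t 22.2 pos [0.6097 0.0394 0.0527] yaw -96.93 w 0.357 F [ 0.4  0.2 -2.7]
 units [-0.04 -0.02  0.51] tilt 0.74 spin 0.03
[ 0.00753281  0.01041496 -0.99991739]
```

servo_tool([
  {"slide":[0,0,0.3],"spin":0},
  {"slide":[0,0,0],"spin":0},
])

```text
time_s: 22.4
tcp_pos: [0.6091, 0.0393, 0.0443]
ee_rot: [[-0.121, -0.993, 0.006], [-0.993, 0.121, 0.01], [-0.01, -0.005, -1.0]]
wrist_force: [-0.7, 0.4, -3.2]
gripper_width: 0.358
```

```bash
python3 -c "
from h import *
to(.6105,.0405,.0399,-97.2); R=sense()['ee_rot'];print(R[:,2])
s=optics.capture('scene'); crop(s,200,180,320,280,6,'pics/s13.png')
"
```

```text
t 22.4 pos [0.6091 0.0393 0.0443] yaw -96.92 w 0.358 F [-0.7  0.4 -3.2]
 units [-0.05 -0.05  0.18] tilt 0.66 spin 0.03
[ 0.00596838  0.00983463 -0.99993383]
```

View pics/s13.png

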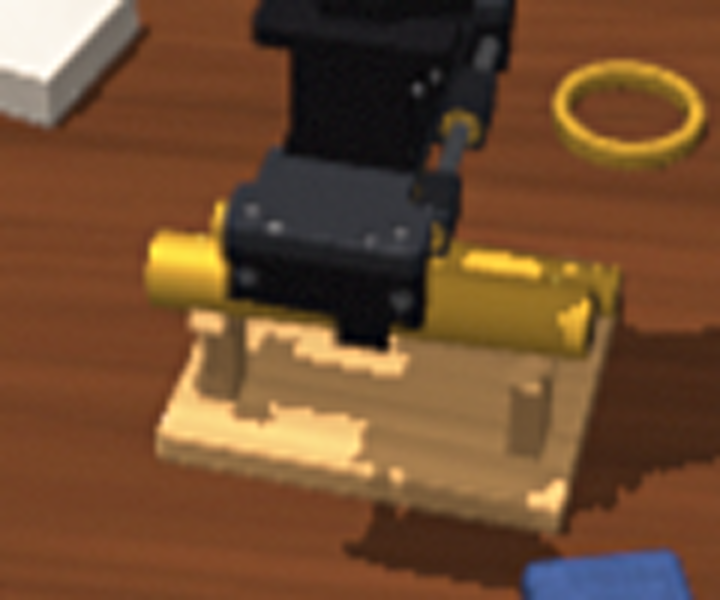

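Bar spans (150,270) to (590,325) over the high posts, left end slightly low. Continuing down.

servo_tool([
  {"slide":[0,0,0.2],"spin":0},
  {"slide":[0,0,0.1],"spin":0},
])

```text
time_s: 22.65
tcp_pos: [0.6097, 0.0398, 0.0398]
ee_rot: [[-0.12, -0.993, 0.008], [-0.993, 0.12, 0.01], [-0.011, -0.007, -1.0]]
wrist_force: [-5.9, 0.4, 10.3]
gripper_width: 0.356
```

```bash
python3 -c "
from h import *
to(.6105,.0405,.0399,-97.2); R=sense()['ee_rot'];print(R[:,2])
"
```

```text
t 22.65 pos [0.6097 0.0398 0.0398] yaw -96.92 w 0.356 F [-5.9  0.4 10.3]
 units [-0.03 -0.03 -0.  ] tilt 0.74 spin 0.04
[ 0.00792904  0.01010748 -0.99991748]
```

servo_tool([
  {"slide":[0,0.1,0.05],"spin":0},
  {"slide":[0,0,0],"spin":0},
])

```text
time_s: 22.85
tcp_pos: [0.6094, 0.0399, 0.0405]
ee_rot: [[-0.12, -0.993, 0.013], [-0.993, 0.12, 0.01], [-0.012, -0.012, -1.0]]
wrist_force: [-1.6, -0.1, -1.8]
gripper_width: 0.354
```

```bash
python3 -c "
from h import *
to(.6105,.0405,.0399,-97.2); R=sense()['ee_rot'];print(R[:,2])
"
```

```text
t 22.85 pos [0.6094 0.0399 0.0405] yaw -96.88 w 0.354 F [-1.6 -0.1 -1.8]
 units [-0.03 -0.04  0.02] tilt 0.96 spin 0.04
[ 0.01332811  0.01011657 -0.99986   ]
```

servo_tool([
  {"slide":[0,0.1,0.1],"spin":0},
  {"slide":[0,0,0.1],"spin":0},
])

```text
time_s: 23.05
tcp_pos: [0.61, 0.04, 0.0396]
ee_rot: [[-0.118, -0.993, 0.02], [-0.993, 0.119, 0.01], [-0.012, -0.019, -1.0]]
wrist_force: [-7.7, 1.3, 15.0]
gripper_width: 0.359
```

servo_tool([
  {"slide":[0,0,0],"spin":0},
  {"slide":[0,0,0],"spin":0},
  {"slide":[0,0,0],"spin":0},
  {"slide":[0,0,0],"spin":0},
], gripper=0)

```text
time_s: 23.45
tcp_pos: [0.6119, 0.0408, 0.0408]
ee_rot: [[-0.117, -0.993, 0.026], [-0.993, 0.117, 0.011], [-0.014, -0.024, -1.0]]
wrist_force: [-0.0, -0.0, 0.5]
gripper_width: 0.635
```

```bash
python3 -c "
from h import *
to(.6105,.0405,.0399,-97.2); R=sense()['ee_rot'];print(R[:,2])
"
```

```text
t 23.45 pos [0.6119 0.0408 0.0408] yaw -96.71 w 0.635 F [-0.  -0.   0.5]
 units [0.02 0.06 0.03] tilt 1.6 spin 0.06
[ 0.0256012   0.01105692 -0.99961109]
```

servo_tool([
  {"slide":[0,0,-0.4],"spin":0},
  {"slide":[0,0,-1],"spin":0},
  {"slide":[0,0,-1],"spin":0},
  {"slide":[0,0,-1],"spin":0},
  {"slide":[0,0,-1],"spin":0},
  {"slide":[0,0,-1],"spin":0},
  {"slide":[0,0,-1],"spin":0},
])

```text
time_s: 24.15
tcp_pos: [0.6058, 0.0384, 0.205]
ee_rot: [[-0.116, -0.993, 0.018], [-0.993, 0.117, 0.009], [-0.011, -0.017, -1.0]]
wrist_force: [0.1, 0.1, -0.4]
gripper_width: 0.996
```

```bash
python3 -c "
from h import *
to(.515,.36,.165,-97.2); R=sense()['ee_rot'];print(R[:,2])
a=np.array([.1253,.9921,0])*.09
H=np.array([.6095,.040,.0747]);L=np.array([.5255,.050,.03])
s=optics.capture('scene'); crop(s,200,180,320,280,6,'pics/s14.png',[H-a,H+a,L-a,L+a])
t=optics.capture('top'); crop(t,170,120,290,230,5,'pics/t14.png',[H-a,H+a,L-a,L+a])
"
```

```text
t 24.15 pos [0.6058 0.0384 0.205 ] yaw -96.69 w 0.996 F [ 0.1  0.1 -0.4]
 units [-12.34   5.13   1.65] tilt 1.12 spin 0.06
[ 0.01764264  0.00850839 -0.99980815]
```

View pics/s14.png

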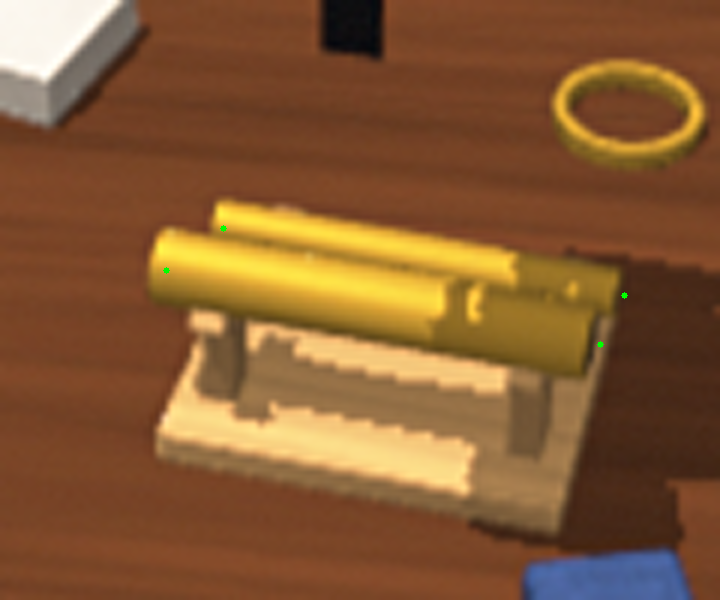

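View pics/t14.png

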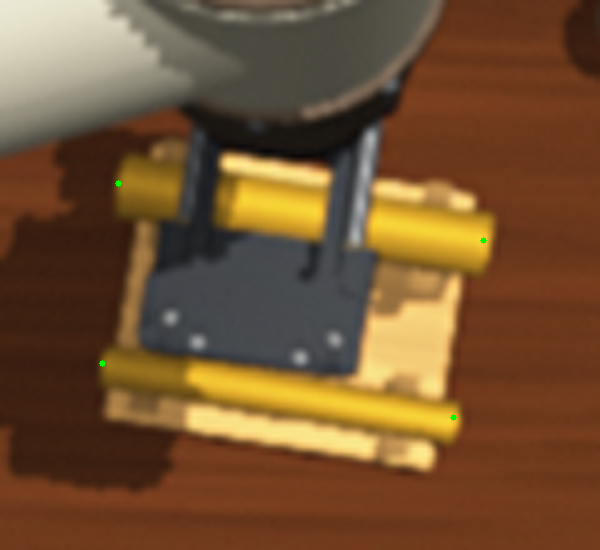

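```bash
python3 - <<'E'
from h import *
import pickle; t,s=pickle.load(open("c0.pkl","rb"))
def onplane_x(c,u,v,x):
    e,d=ray(c,u,v); return e+d*(x-e[0])/d[0]
for (u,v) in ((270,298),(415,303)): print(onplane_x(s,80+u/5-.4,160+v/5-.4,.572).round(4),"TCP .0159")
print(onplane_x(s,(352.5)/6-.5+200,55.5/6-.5+180,.657).round(4),"TCP .205 x .6058+.0435..+.0585")
def cr(p,x0,y0,k=8): return [(p[0]+.5)/k-.5+x0,(p[1]+.5)/k-.5+y0]
for p in [(398,40),(482,48)]: print("lip front edge s",onz(s,*cr(p,345,180),.166).round(4))
for p in [(395,180),(475,190)]: print("case rear top edge s",onz(s,*cr(p,345,180),.158).round(4))
for p in [(88,345),(250,360)]: print("top front edge",onz(t,*cr(p,50,155),.146).round(4),onz(t,*cr(p,50,155),.166).round(4))
E
```

```text
[ 0.572  -0.3007  0.0429] TCP .0159
[ 0.572  -0.223   0.0481] TCP .0159
[0.657  0.0316 0.2328] TCP .205 x .6058+.0435..+.0585
lip front edge s [0.5025 0.3482 0.166 ]
lip front edge s [0.5034 0.3731 0.166 ]
case rear top edge s [0.5636 0.3416 0.158 ]
case rear top edge s [0.5654 0.3643 0.158 ]
top front edge [0.5065 0.4    0.146 ] [0.5052 0.3902 0.166 ]
top front edge [0.5036 0.3569 0.146 ] [0.5024 0.3482 0.166 ]
```

```bash
python3 -c "
from h import *
to(.4767,.3633,.17,-95.5)"
```

```text
t 24.25 pos [0.6085 0.0387 0.2088] yaw -96.65 w 1.0 F [ 1.2 -0.1 -0.2]
 units [-12.26   6.78   1.54] tilt 1.64 spin -0.14
```

servo_tool([
  {"slide":[-1,0.5,0],"spin":-0.1},
  {"slide":[-1,0.5,0],"spin":0},
  {"slide":[-1,0.5,0],"spin":0},
  {"slide":[-1,0.5,0],"spin":0},
  {"slide":[-1,0.5,0],"spin":0},
  {"slide":[-1,0.5,0],"spin":0},
  {"slide":[-1,0.5,0],"spin":0},
  {"slide":[-1,0.5,0],"spin":0},
  {"slide":[-1,0.5,0],"spin":0},
  {"slide":[-1,0.5,0],"spin":0},
])

```text
time_s: 25.25
tcp_pos: [0.5063, 0.3063, 0.2101]
ee_rot: [[-0.108, -0.994, 0.028], [-0.994, 0.108, 0.01], [-0.013, -0.026, -1.0]]
wrist_force: [0.5, -0.0, -0.1]
gripper_width: 1.002
```

```bash
python3 -c "
from h import *
to(.4767,.3633,.155,-95.5)"
```

```text
t 25.25 pos [0.5063 0.3063 0.2101] yaw -96.2 w 1.002 F [ 0.5 -0.  -0.1]
 units [-2.11  1.48  2.19] tilt 1.7 spin -0.09
```

servo_tool([
  {"slide":[-0.9,0.7,0.3],"spin":-0.1},
  {"slide":[-0.8,0.6,0.5],"spin":0},
  {"slide":[-0.4,0.2,0.5],"spin":0},
  {"slide":[0,0,0.4],"spin":0},
])

```text
time_s: 25.65
tcp_pos: [0.4735, 0.3684, 0.1672]
ee_rot: [[-0.089, -0.996, 0.03], [-0.996, 0.089, 0.014], [-0.016, -0.029, -0.999]]
wrist_force: [-0.0, -0.6, 0.4]
gripper_width: 1.002
```

```bash
python3 -c "
from h import *
s=optics.capture('scene'); crop(s,340,150,460,250,6,'pics/s15.png')
w=optics.capture('wrist'); cv2.imwrite('pics/w15.png',w['frame'][:,:,::-1])
to(.4767,.3633,.1345,-95.5)"
```

```text
t 25.75 pos [0.4734 0.3663 0.1661] yaw -95.21 w 1.001 F [ 0.1  0.4 -0.2]
 units [ 0.12 -0.11  1.27] tilt 1.71 spin 0.04
```

View pics/s15.png

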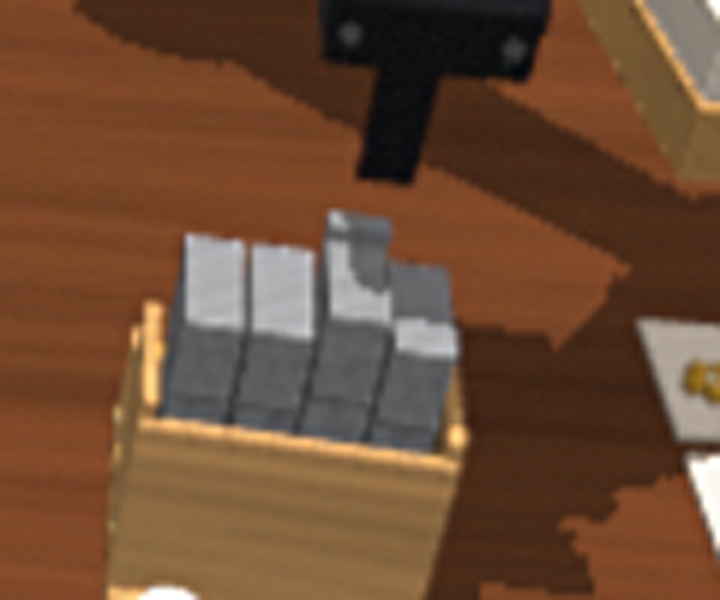

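View pics/w15.png

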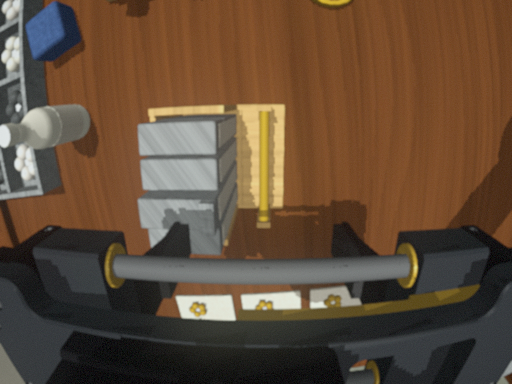

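```bash
python3 - <<'E'
from h import *
s=optics.capture('scene')
for z in (.19,.193,.196):print(onz(s,340+386/6-.4,150+181/6-.4,z).round(4))
for x in (.516,.53,.535):
  e,d=ray(s,340+386/6-.4,150+181/6-.4); print((e+d*(x-e[0])/d[0]).round(4))
print(onz(s,340+360/6-.4,150+238/6-.4,.158))
print(sense()['tcp_pos'])
E
```

```text
[0.5147 0.3647 0.19  ]
[0.5192 0.3635 0.193 ]
[0.5238 0.3623 0.196 ]
[0.516  0.3644 0.1909]
[0.53   0.3606 0.2001]
[0.535  0.3593 0.2034]
[0.5092537  0.36153633 0.158     ]
[0.47414459 0.36634728 0.16729798]
```

servo_tool([
  {"slide":[0.15,-0.15,0.6],"spin":0},
  {"slide":[0,0,0.4],"spin":0},
])

```text
time_s: 26.0
tcp_pos: [0.4809, 0.3619, 0.1446]
ee_rot: [[-0.093, -0.995, 0.034], [-0.995, 0.094, 0.015], [-0.018, -0.032, -0.999]]
wrist_force: [0.6, -0.5, -0.1]
gripper_width: 0.998
```

```bash
python3 -c "
from h import *
s=optics.capture('scene'); crop(s,360,160,440,225,9,'pics/s16.png')
to(.4767,.3625,.1345,-95.5)"
```

```text
t 26.05 pos [0.4805 0.3617 0.1433] yaw -95.36 w 1.001 F [ 0.3  0.3 -0.8]
 units [-0.01  0.16  0.35] tilt 2.03 spin 0.02
```

View pics/s16.png

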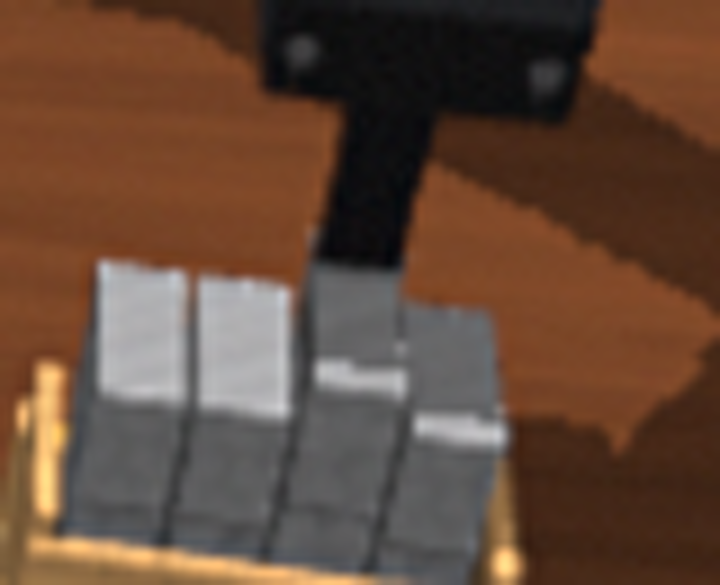

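servo_tool([
  {"slide":[0,0.1,0.3],"spin":0},
  {"slide":[0,0,0],"spin":0},
])

```text
time_s: 26.25
tcp_pos: [0.4789, 0.3612, 0.1357]
ee_rot: [[-0.095, -0.995, 0.033], [-0.995, 0.096, 0.014], [-0.017, -0.032, -0.999]]
wrist_force: [0.1, -0.4, -1.0]
gripper_width: 0.999
```

```bash
python3 -c "
from h import *
s=optics.capture('scene'); crop(s,360,160,440,225,9,'pics/s17.png')
to(.4767,.3625,.1345,-95.5)"
```

```text
t 26.3 pos [0.4796 0.3617 0.1367] yaw -95.43 w 1.0 F [-0.1 -0.   1. ]
 units [-0.02  0.12  0.08] tilt 2.17 spin 0.01
```

View pics/s17.png

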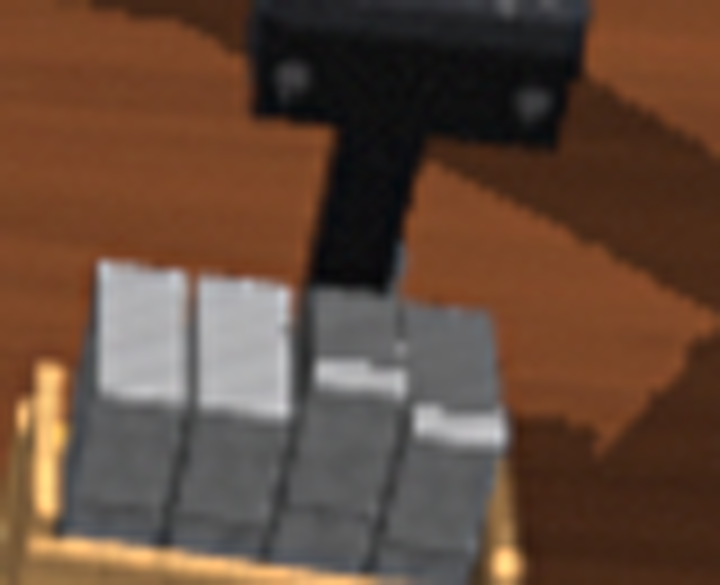

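servo_tool([
  {"slide":[0,0,0.2],"spin":0},
  {"slide":[0,0,0],"spin":0},
])

```text
time_s: 26.5
tcp_pos: [0.4802, 0.3623, 0.1324]
ee_rot: [[-0.094, -0.995, 0.036], [-0.995, 0.095, 0.017], [-0.02, -0.034, -0.999]]
wrist_force: [-0.5, 0.0, -0.8]
gripper_width: 0.999
```

```bash
python3 -c "
from h import *
to(.4767,.3625,.132,-95.5)"
```

```text
t 26.5 pos [0.4802 0.3623 0.1324] yaw -95.41 w 0.999 F [-0.5  0.  -0.8]
 units [0.   0.14 0.01] tilt 2.28 spin 0.01
```

servo_tool([
  {"slide":[0,0.3,0],"spin":0},
  {"slide":[0,0.3,0],"spin":0},
])

```text
time_s: 26.7
tcp_pos: [0.4654, 0.3642, 0.1322]
ee_rot: [[-0.095, -0.995, 0.037], [-0.995, 0.096, 0.018], [-0.021, -0.035, -0.999]]
wrist_force: [-0.5, -0.6, 1.1]
gripper_width: 1.0
```

```bash
python3 -c "
from h import *
s=optics.capture('scene'); crop(s,360,160,440,225,9,'pics/s18.png')
to(.4767,.3625,.132,-95.5)"
```

```text
t 26.75 pos [0.4643 0.3641 0.1323] yaw -95.42 w 1.001 F [-0.1 -0.2 -1.3]
 units [ 0.02 -0.5   0.03] tilt 2.33 spin 0.01
```

View pics/s18.png

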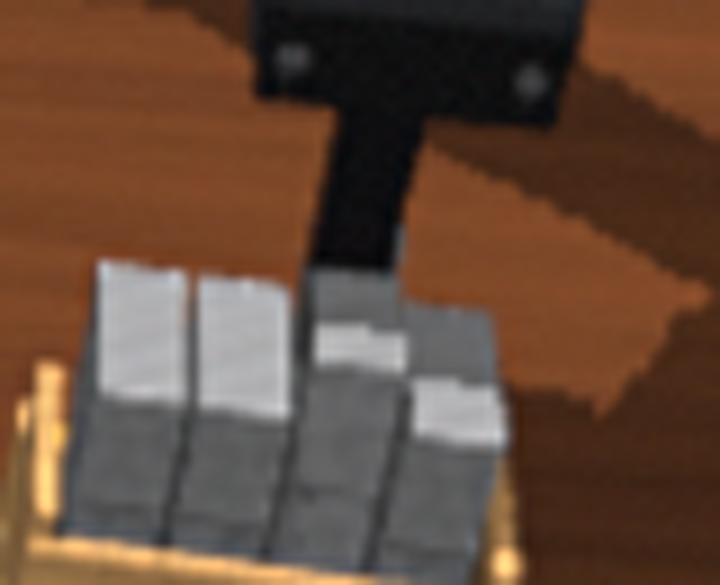

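The case's rear top edge moved from (360,395) to (360,372): the lip is hooked. Continuing to pull.

servo_tool([
  {"slide":[0,0.4,0],"spin":0},
  {"slide":[0,0.4,0.05],"spin":0},
  {"slide":[0,0.4,0.1],"spin":0},
])

```text
time_s: 27.05
tcp_pos: [0.4335, 0.3684, 0.1294]
ee_rot: [[-0.093, -0.995, 0.04], [-0.995, 0.094, 0.02], [-0.024, -0.038, -0.999]]
wrist_force: [-0.6, -0.5, 7.2]
gripper_width: 1.0
```

```bash
python3 -c "
from h import *
s=optics.capture('scene'); crop(s,350,150,450,240,8,'pics/s19.png')
to(.4767,.3625,.132,-95.5)"
```

```text
t 27.1 pos [0.4321 0.3682 0.1292] yaw -95.32 w 0.994 F [-1.8 -1.4  5.4]
 units [ 0.06 -1.8  -0.05] tilt 2.52 spin 0.02
```

View pics/s19.png

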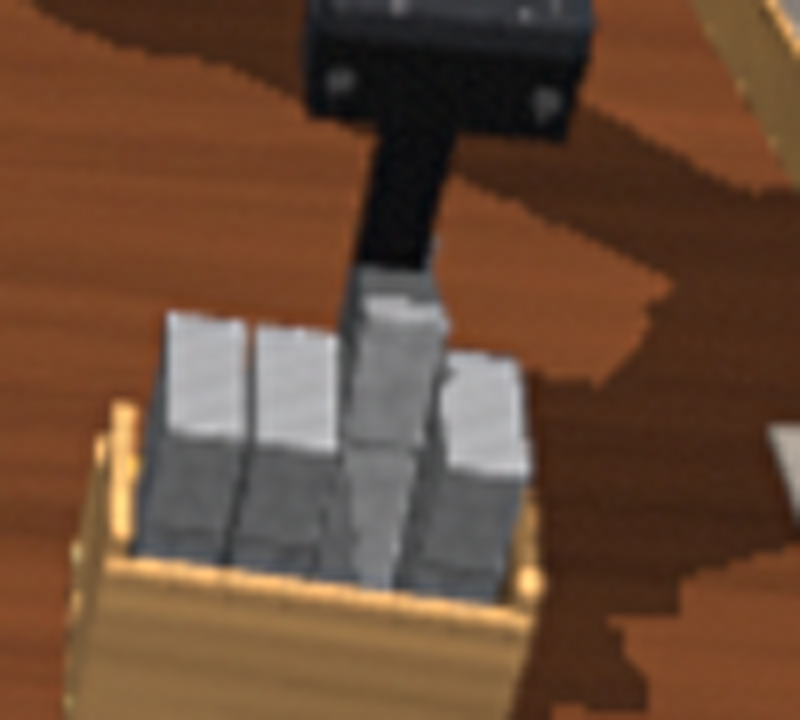

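servo_tool([
  {"slide":[0,0.4,0.05],"spin":0},
  {"slide":[0,0.4,0.1],"spin":0},
  {"slide":[0,0.2,0],"spin":0},
])

```text
time_s: 27.4
tcp_pos: [0.4036, 0.3706, 0.124]
ee_rot: [[-0.092, -0.995, 0.038], [-0.995, 0.093, 0.02], [-0.024, -0.036, -0.999]]
wrist_force: [-0.5, 0.0, -0.5]
gripper_width: 0.999
```

```bash
python3 -c "
from h import *
s=optics.capture('scene'); crop(s,350,150,450,240,8,'pics/s20.png')
to(.4767,.3625,.132,-95.5)"
```

```text
t 27.45 pos [0.4033 0.3706 0.1241] yaw -95.27 w 1.0 F [-1.4  0.4 -0.2]
 units [ 0.05 -2.96 -0.21] tilt 2.47 spin 0.03
```

View pics/s20.png

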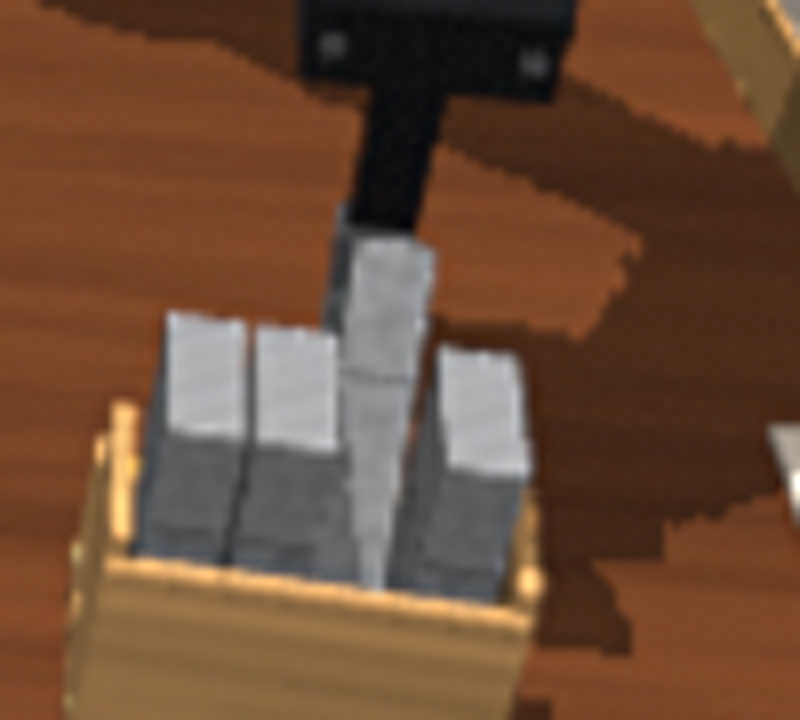

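The case now leans well forward: its top sits at (390,240) and its front side is visible between the neighbours. Lifting off, then turning the gripper to grip it.

servo_tool([
  {"slide":[0,0,-0.8],"spin":0},
  {"slide":[0,0.2,-1],"spin":0},
  {"slide":[0,0,-1],"spin":-0.5},
  {"slide":[0,0,0],"spin":-1},
  {"slide":[0,0,0],"spin":-1},
  {"slide":[0,0,0],"spin":-1},
  {"slide":[0,0,0],"spin":-1},
  {"slide":[0,0,0],"spin":-1},
  {"slide":[0,0,0],"spin":-1},
  {"slide":[0,0,0],"spin":-1},
])

```text
time_s: 28.45
tcp_pos: [0.3922, 0.3685, 0.1933]
ee_rot: [[0.84, -0.542, 0.034], [-0.543, -0.84, 0.015], [0.021, -0.031, -0.999]]
wrist_force: [1.3, 0.4, -0.8]
gripper_width: 0.997
```

servo_tool([
  {"slide":[0,0,0],"spin":-1},
  {"slide":[0,0,0],"spin":-1},
  {"slide":[0,0,0],"spin":-1},
  {"slide":[0,0,0],"spin":-0.8},
])

```text
time_s: 28.85
tcp_pos: [0.3913, 0.3678, 0.1917]
ee_rot: [[0.999, -0.02, 0.032], [-0.02, -1.0, 0.012], [0.032, -0.013, -0.999]]
wrist_force: [-0.2, -0.2, 0.8]
gripper_width: 1.002
```

```bash
python3 -c "
from h import *
to(.44,.3675,.15,-5.5); print(sense()['ee_rot'][:,2])
s=optics.capture('scene'); crop(s,340,150,450,250,7,'pics/s21.png')
t=optics.capture('top'); crop(t,40,150,150,240,7,'pics/t21.png')
w=optics.capture('wrist'); cv2.imwrite('pics/w21.png',w['frame'][:,:,::-1])
"
```

```text
t 28.85 pos [0.3913 0.3678 0.1917] yaw -1.15 w 1.002 F [-0.2 -0.2  0.8]
 units [ 1.89 -0.    1.73] tilt 1.96 spin 0.54
[ 0.03194411  0.01205296 -0.99941698]
```

View pics/s21.png

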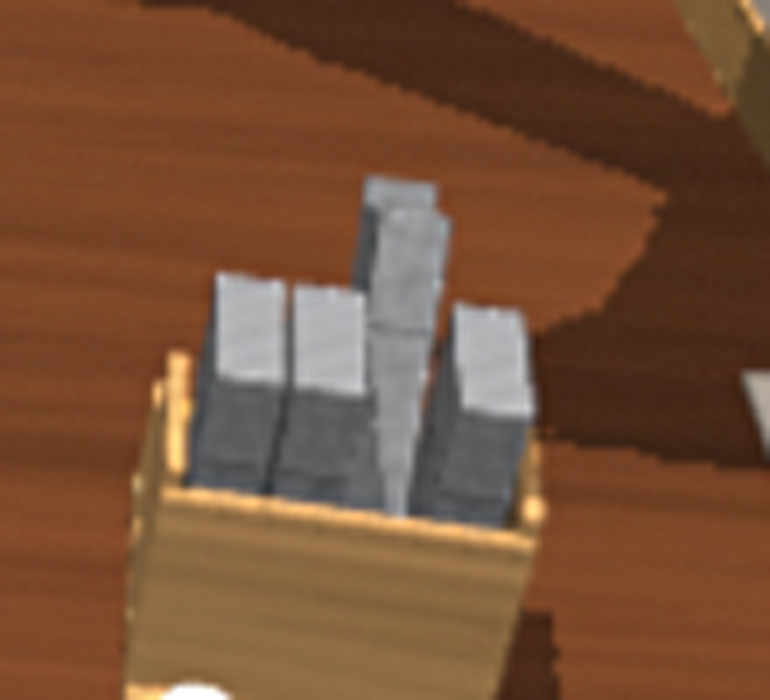

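View pics/t21.png

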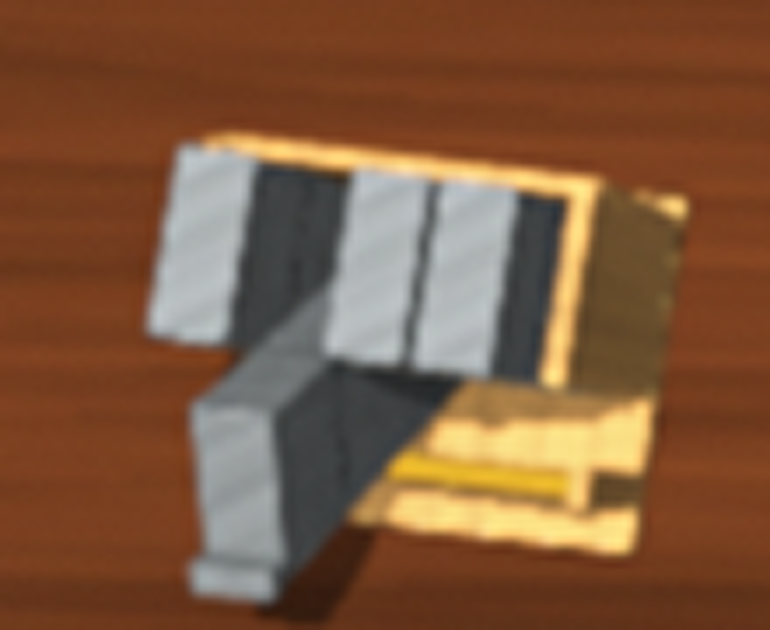

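View pics/w21.png

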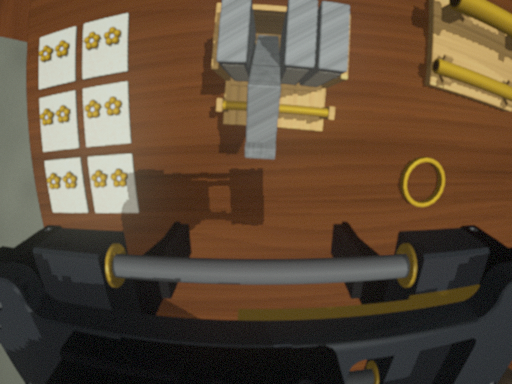

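```bash
python3 - <<'E'
from h import *
t=optics.capture('top'); s=optics.capture('scene')
def cr(p,x0,y0,k): return [(p[0]+.5)/k-.5+x0,(p[1]+.5)/k-.5+y0]
for p,z in (((193,405),.167),((278,410),.167),((190,590),.1435),((275,598),.1435)): print("top",onz(t,*cr(p,40,150,7),z).round(4))
for p,z in (((385,205),.167),((450,215),.167),((367,178),.1435),((437,185),.1435)): print("scene",onz(s,*cr(p,340,150,7),z).round(4))
to(.44,.3675,.15,-5.5)
E
```

```text
top [0.485  0.3746 0.167 ]
top [0.4842 0.3495 0.167 ]
top [0.4292 0.3822 0.1435]
top [0.4274 0.3565 0.1435]
scene [0.4788 0.3515 0.167 ]
scene [0.4821 0.3735 0.167 ]
scene [0.4258 0.3557 0.1435]
scene [0.4271 0.381  0.1435]
t 29.1 pos [0.3914 0.3679 0.1919] yaw -1.58 w 1.0 F [-0.1  0.7 -0.4]
 units [ 1.89 -0.01  1.74] tilt 1.98 spin 0.49
```

servo_tool([
  {"slide":[0.8,0,0.3],"spin":0.5},
  {"slide":[0.8,0,0.6],"spin":0},
  {"slide":[0.6,0,0.7],"spin":0},
])

```text
time_s: 29.4
tcp_pos: [0.449, 0.3665, 0.1562]
ee_rot: [[0.994, -0.101, 0.037], [-0.102, -0.995, 0.019], [0.035, -0.022, -0.999]]
wrist_force: [-0.3, 1.1, -0.2]
gripper_width: 0.998
```

```bash
python3 -c "
from h import *
to(.4515,.366,.098,-6); print(sense()['ee_rot'][:,2])
s=optics.capture('scene'); crop(s,340,150,450,250,7,'pics/s22.png')
"
```

```text
t 29.4 pos [0.449  0.3665 0.1562] yaw -5.85 w 0.998 F [-0.3  1.1 -0.2]
 units [0.02 0.06 2.33] tilt 2.35 spin 0.02
[ 0.03665717  0.01852789 -0.99915613]
```

View pics/s22.png

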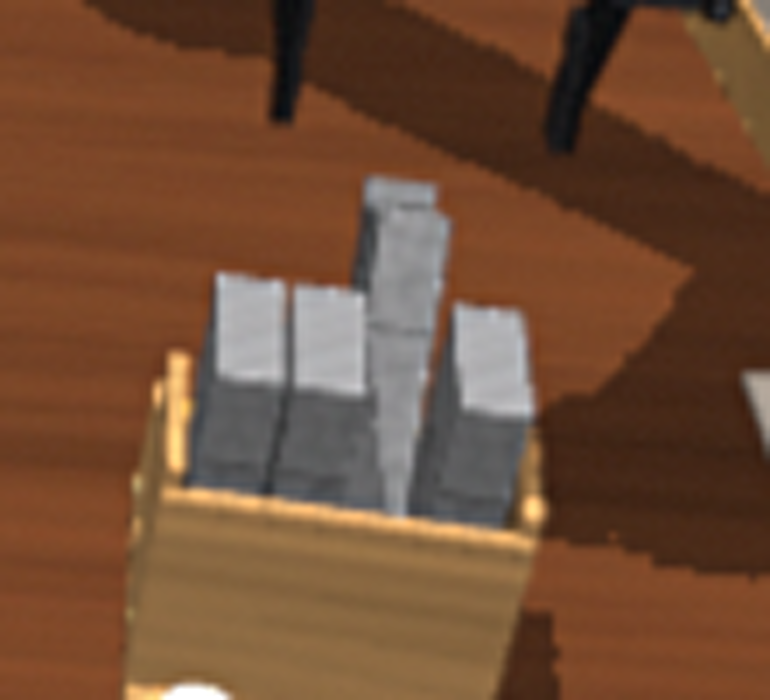

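servo_tool([
  {"slide":[0,0.05,0.7],"spin":0},
  {"slide":[0,0,0.7],"spin":0},
  {"slide":[0,0,0.6],"spin":0},
  {"slide":[0,0,0],"spin":0},
])

```text
time_s: 29.85
tcp_pos: [0.4511, 0.3636, 0.1]
ee_rot: [[0.993, -0.111, 0.032], [-0.112, -0.994, 0.012], [0.03, -0.016, -0.999]]
wrist_force: [-0.7, -1.0, -0.6]
gripper_width: 1.002
```

```bash
python3 -c "
from h import *
to(.4515,.366,.098,-6); print(sense()['ee_rot'][:,2])
s=optics.capture('scene'); crop(s,340,150,450,250,7,'pics/s23.png')
"
```

```text
t 29.85 pos [0.4511 0.3636 0.1   ] yaw -6.42 w 1.002 F [-0.7 -1.  -0.6]
 units [ 0.   -0.09  0.08] tilt 1.95 spin -0.05
[ 0.03183242  0.01210345 -0.99941993]
```

View pics/s23.png

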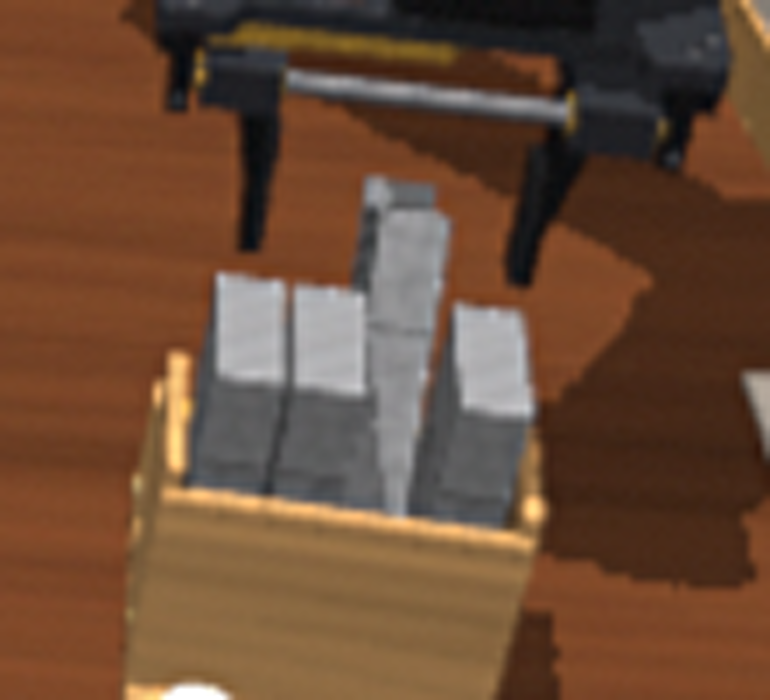

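servo_tool([
  {"slide":[0,-0.1,0.15],"spin":0},
  {"slide":[0,0,0],"spin":0},
  {"slide":[0,0,0],"spin":0},
  {"slide":[0,0,0],"spin":0},
  {"slide":[0,0,0],"spin":0},
  {"slide":[0,0,0],"spin":0},
  {"slide":[0,0,0],"spin":0},
  {"slide":[0,0,0],"spin":0},
  {"slide":[0,0,0],"spin":0},
  {"slide":[0,0,0],"spin":0},
], gripper=255)

```text
time_s: 30.9
tcp_pos: [0.4535, 0.3693, 0.1019]
ee_rot: [[0.993, -0.111, 0.039], [-0.112, -0.994, 0.02], [0.036, -0.024, -0.999]]
wrist_force: [-1.0, 0.8, -0.3]
gripper_width: 0.275
```

```bash
python3 -c "
from h import *
to(.4515,.366,.098,-6); print(sense()['ee_rot'][:,2])
s=optics.capture('scene'); crop(s,340,150,450,250,7,'pics/s24.png')
"
```

```text
t 30.9 pos [0.4535 0.3693 0.1019] yaw -6.42 w 0.275 F [-1.   0.8 -0.3]
 units [-0.07  0.14  0.15] tilt 2.49 spin -0.05
[ 0.03871961  0.01965467 -0.9990568 ]
```

View pics/s24.png

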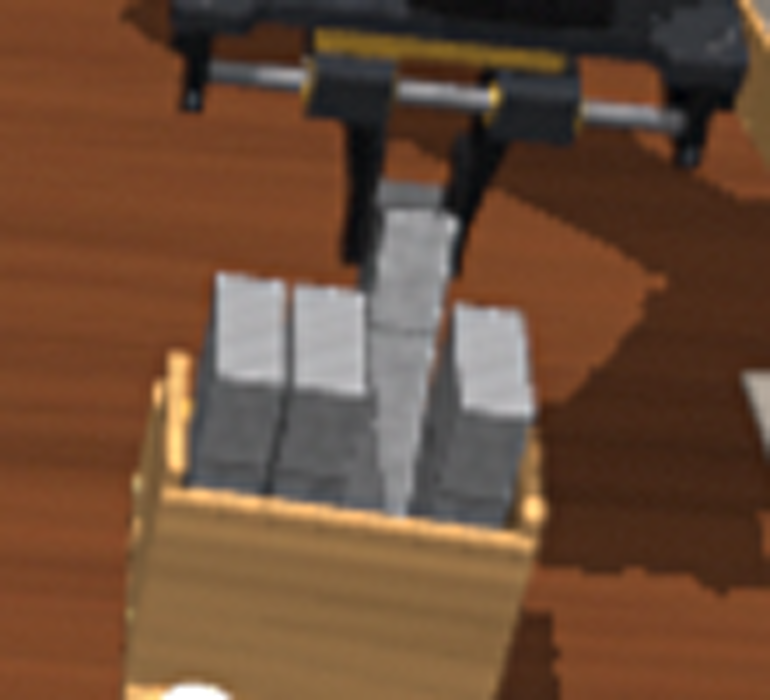

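Gripped at 24 mm. Now I swing the top back inside the slot (foot braced by the back wall) so the case comes upright in the jaws.

servo_tool([
  {"slide":[0.35,0,-0.1],"spin":0},
  {"slide":[0.35,0,-0.1],"spin":0},
  {"slide":[0.35,0,-0.1],"spin":0},
])

```text
time_s: 31.25
tcp_pos: [0.4767, 0.3646, 0.1093]
ee_rot: [[0.993, -0.111, 0.031], [-0.111, -0.994, 0.015], [0.029, -0.019, -0.999]]
wrist_force: [-5.6, 1.4, 1.2]
gripper_width: 0.274
```

```bash
python3 -c "
from h import *
to(.498,.362,.113,-6); print(sense()['ee_rot'][:,2])
s=optics.capture('scene'); crop(s,340,150,450,250,7,'pics/s25.png')
"
```

```text
t 31.25 pos [0.4767 0.3646 0.1093] yaw -6.4 w 0.274 F [-5.6  1.4  1.2]
 units [ 0.86  0.01 -0.12] tilt 1.96 spin -0.05
[ 0.0305994   0.01532375 -0.99941426]
```

View pics/s25.png

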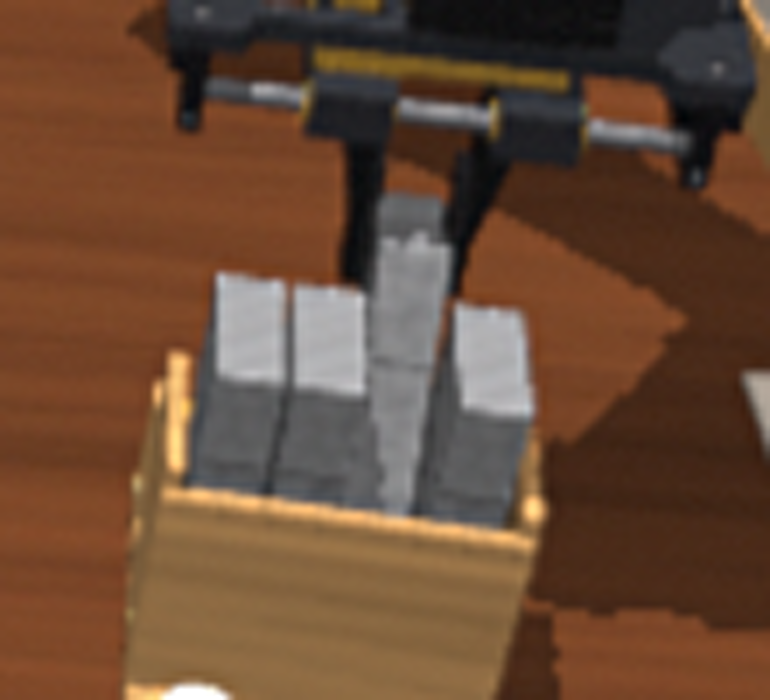

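servo_tool([
  {"slide":[0.35,0,-0.05],"spin":0},
  {"slide":[0.35,0,-0.05],"spin":0},
  {"slide":[0.2,0,0],"spin":0},
])

```text
time_s: 31.6
tcp_pos: [0.4993, 0.361, 0.1122]
ee_rot: [[0.993, -0.113, 0.026], [-0.113, -0.993, 0.014], [0.024, -0.016, -1.0]]
wrist_force: [-6.7, 0.9, 5.0]
gripper_width: 0.272
```

```bash
python3 -c "
from h import *
to(.498,.362,.113,-6); print(sense()['ee_rot'][:,2])
s=optics.capture('scene'); crop(s,340,150,450,250,7,'pics/s26.png')
"
```

```text
t 31.6 pos [0.4993 0.361  0.1122] yaw -6.51 w 0.272 F [-6.7  0.9  5. ]
 units [-0.05 -0.03 -0.03] tilt 1.69 spin -0.06
[ 0.02610476  0.01354935 -0.99956738]
```

View pics/s26.png

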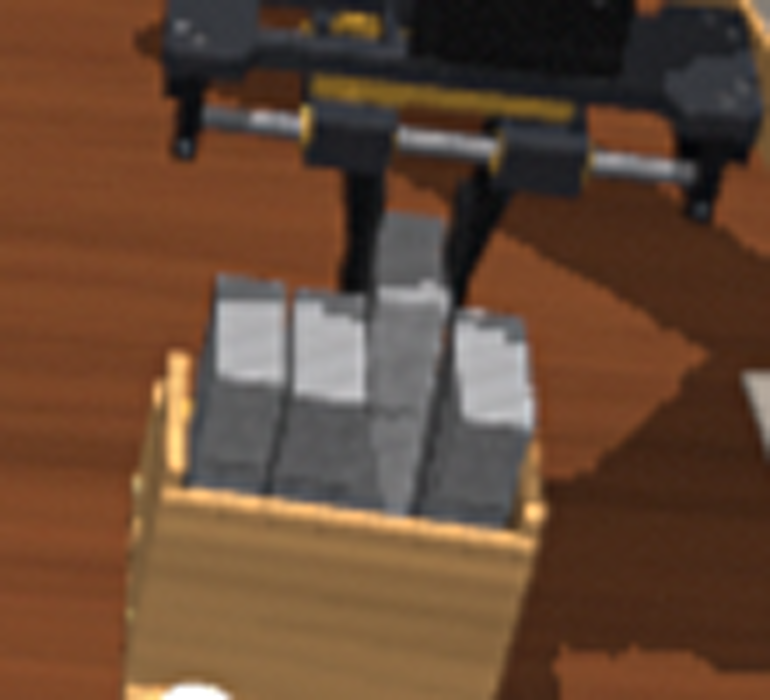

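servo_tool([
  {"slide":[-0.15,0,-0.4],"spin":0},
  {"slide":[0,0,-0.5],"spin":0},
  {"slide":[0.3,0,0],"spin":0},
  {"slide":[0.35,0,0],"spin":0},
])

```text
time_s: 32.05
tcp_pos: [0.5123, 0.359, 0.137]
ee_rot: [[0.993, -0.113, 0.027], [-0.113, -0.994, 0.013], [0.026, -0.016, -1.0]]
wrist_force: [-3.1, 0.8, -0.6]
gripper_width: 0.274
```

```bash
python3 -c "
from h import *
to(.498,.362,.113,-6); print(sense()['ee_rot'][:,2])
s=optics.capture('scene'); crop(s,340,150,450,250,7,'pics/s27.png')
"
```

```text
t 32.05 pos [0.5123 0.359  0.137 ] yaw -6.49 w 0.274 F [-3.1  0.8 -0.6]
 units [-0.6  -0.04  0.94] tilt 1.74 spin -0.06
[ 0.02722517  0.01349379 -0.99953825]
```

View pics/s27.png

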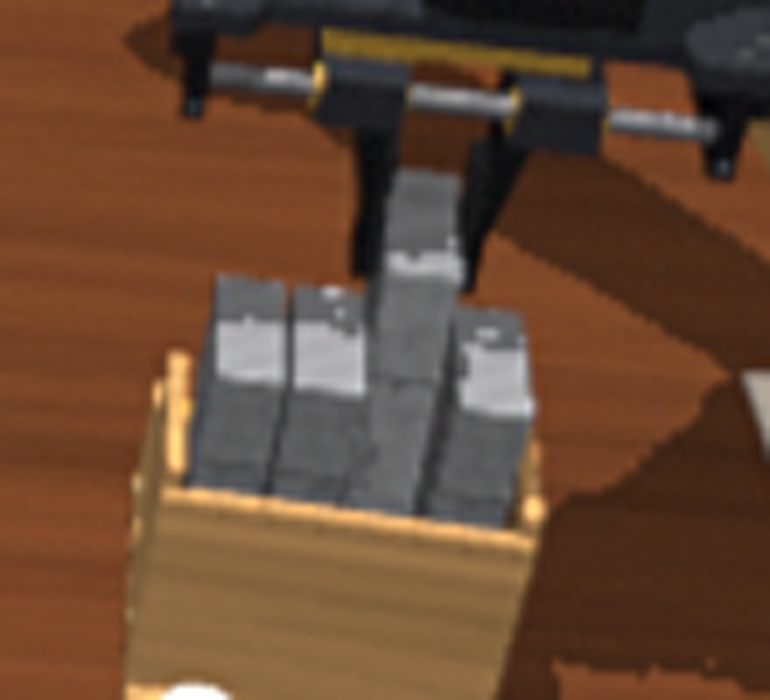

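servo_tool([
  {"slide":[0.35,0,0],"spin":0},
  {"slide":[0.35,0,-0.05],"spin":0},
  {"slide":[0.2,0,0],"spin":0},
])

```text
time_s: 32.4
tcp_pos: [0.5362, 0.3559, 0.139]
ee_rot: [[0.993, -0.113, 0.025], [-0.114, -0.993, 0.013], [0.024, -0.015, -1.0]]
wrist_force: [-7.7, 1.3, 2.5]
gripper_width: 0.275
```

```bash
python3 -c "
from h import *
to(.535,.357,.138,-6); print(sense()['ee_rot'][:,2])
s=optics.capture('scene'); crop(s,340,150,450,250,7,'pics/s28.png')
"
```

```text
t 32.4 pos [0.5362 0.3559 0.139 ] yaw -6.53 w 0.275 F [-7.7  1.3  2.5]
 units [-0.05 -0.04  0.04] tilt 1.62 spin -0.07
[ 0.02524261  0.01267093 -0.99960105]
```

View pics/s28.png

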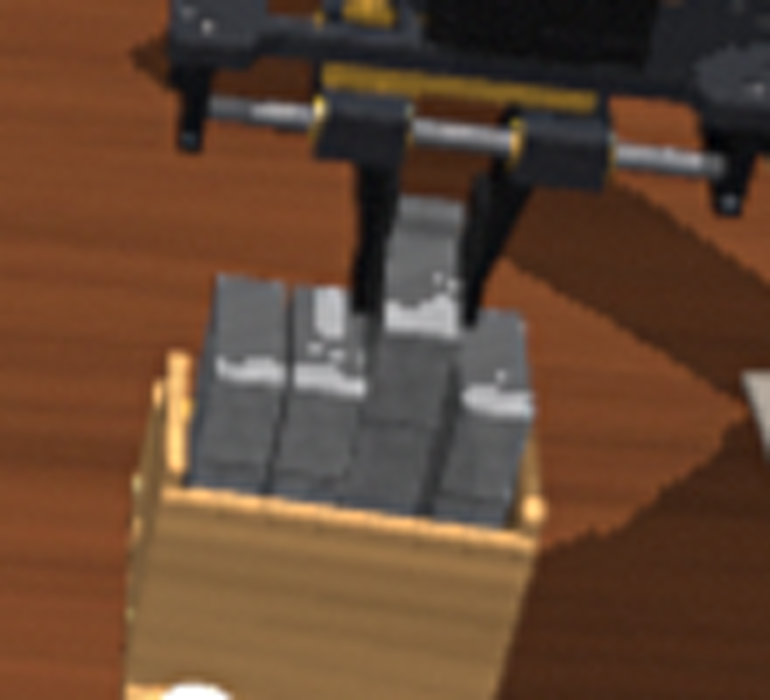

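servo_tool([
  {"slide":[-0.05,0,-0.4],"spin":0},
  {"slide":[0,0,-0.8],"spin":0},
  {"slide":[0,0,-1],"spin":0},
  {"slide":[0,0,-1],"spin":0},
  {"slide":[0,0,-1],"spin":0},
  {"slide":[0,0,-1],"spin":0},
])

```text
time_s: 33.05
tcp_pos: [0.5372, 0.3531, 0.2705]
ee_rot: [[0.993, -0.116, 0.032], [-0.116, -0.993, 0.009], [0.031, -0.013, -0.999]]
wrist_force: [0.3, 0.5, -1.8]
gripper_width: 0.275
```

```bash
python3 -c "
from h import *
to(.535,.357,.27,-6); print(sense()['ee_rot'][:,2])
s=optics.capture('scene'); crop(s,330,90,450,250,4.8,'pics/s29.png') if 0 else cv2.imwrite('pics/s29.png',cv2.resize(s['frame'][80:250,300:470,::-1],None,fx=3.5,fy=3.5,interpolation=cv2.INTER_CUBIC))
"
```

```text
t 33.05 pos [0.5372 0.3531 0.2705] yaw -6.68 w 0.275 F [ 0.3  0.5 -1.8]
 units [-0.11 -0.14  0.02] tilt 1.91 spin -0.08
[ 0.03199112  0.00920429 -0.99944577]
```

View pics/s29.png

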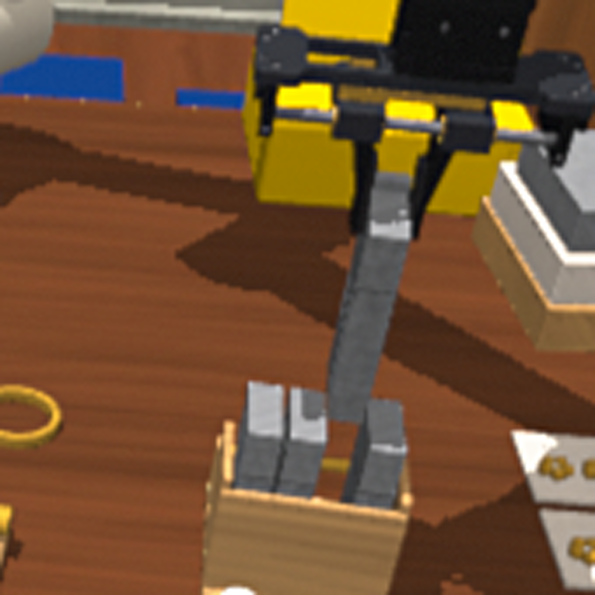

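servo_tool([
  {"slide":[0.1,0.8,0],"spin":0},
  {"slide":[0.1,1,0],"spin":0},
  {"slide":[0.1,1,0],"spin":0},
  {"slide":[0.1,1,0],"spin":0},
  {"slide":[0.1,1,0],"spin":0},
  {"slide":[0.1,1,0],"spin":0},
  {"slide":[0.1,1,0],"spin":0},
  {"slide":[0.1,1,0],"spin":0},
  {"slide":[0.1,1,0],"spin":0},
  {"slide":[0.1,1,0],"spin":0},
])

```text
time_s: 34.1
tcp_pos: [0.5402, 0.0933, 0.2729]
ee_rot: [[0.992, -0.115, 0.056], [-0.116, -0.993, 0.014], [0.054, -0.021, -0.998]]
wrist_force: [-0.0, 0.4, -1.6]
gripper_width: 0.27
```

servo_tool([
  {"slide":[0,0.8,0],"spin":0},
  {"slide":[0,0,0],"spin":0.8},
  {"slide":[0,0,0],"spin":1},
  {"slide":[0,0,0],"spin":1},
  {"slide":[0,0,0],"spin":1},
  {"slide":[0,0,0],"spin":1},
  {"slide":[0,0,0],"spin":1},
  {"slide":[0,0,0],"spin":1},
  {"slide":[0,0,0],"spin":1},
  {"slide":[0,0,0],"spin":1},
])

```text
time_s: 35.1
tcp_pos: [0.537, 0.0568, 0.271]
ee_rot: [[0.163, -0.985, 0.064], [-0.987, -0.163, 0.006], [0.005, -0.064, -0.998]]
wrist_force: [0.3, 0.7, -1.9]
gripper_width: 0.273
```

```bash
python3 -c "
from h import *
to(.554,.0587,.22,-97.2); print(sense()['ee_rot'][:,2])
"
```

```text
t 35.1 pos [0.537  0.0568 0.271 ] yaw -80.64 w 0.273 F [ 0.3  0.7 -1.9]
 units [ 0.02 -0.55  2.08] tilt 3.71 spin 2.07
[ 0.06442058  0.0055804  -0.99790723]
```

servo_tool([
  {"slide":[0,-0.3,0.3],"spin":1},
  {"slide":[0,-0.1,0.5],"spin":1},
  {"slide":[0,0,0.5],"spin":0.1},
  {"slide":[0,0,0.5],"spin":0},
])

```text
time_s: 35.5
tcp_pos: [0.5518, 0.0541, 0.2275]
ee_rot: [[-0.146, -0.987, 0.074], [-0.989, 0.147, 0.004], [-0.015, -0.072, -0.997]]
wrist_force: [0.2, 0.1, -2.5]
gripper_width: 0.267
```

```bash
python3 -c "
from h import *
to(.554,.0587,.17,-97.2); print(sense()['ee_rot'][:,2])
s=optics.capture('scene'); crop(s,190,90,330,270,3.3,'pics/s30.png')
im=cv2.resize(s['frame'][110:270,200:320,::-1],None,fx=3.7,fy=3.7,interpolation=cv2.INTER_CUBIC); cv2.imwrite('pics/s30.png',im)
w=optics.capture('wrist'); cv2.imwrite('pics/w30.png',w['frame'][:,:,::-1])
"
```

```text
t 35.5 pos [0.5518 0.0541 0.2275] yaw -98.4 w 0.267 F [ 0.2  0.1 -2.5]
 units [-0.16  0.11  2.3 ] tilt 4.24 spin -0.15
[ 0.07372638  0.00424856 -0.99726946]
```

View pics/s30.png

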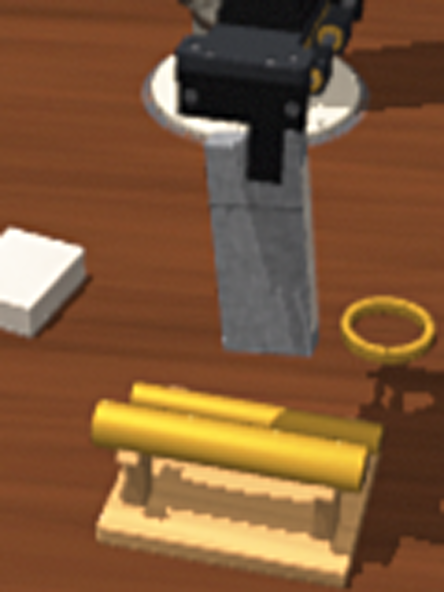

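View pics/w30.png

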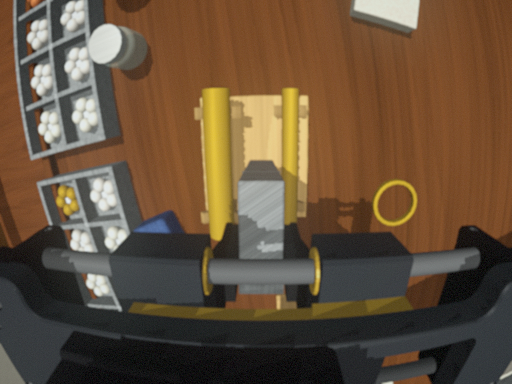

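```bash
python3 - <<'E'
from h import *
s=optics.capture('scene')
for u,v in ((222,350),(316,355),(306,352)):
  for z in (.115,.125,.135): print(u,z,onz(s,200+u/3.7-.4,110+v/3.7-.4,z).round(4))
print(sense()['tcp_pos'],sense()['ee_rot'][:,2])
E
```

```text
222 0.115 [0.5581 0.0255 0.115 ]
222 0.125 [0.571  0.0267 0.125 ]
222 0.135 [0.584 0.028 0.135]
316 0.115 [0.5552 0.088  0.115 ]
316 0.125 [0.5682 0.0883 0.125 ]
316 0.135 [0.5811 0.0887 0.135 ]
306 0.115 [0.5528 0.0811 0.115 ]
306 0.125 [0.5658 0.0816 0.125 ]
306 0.135 [0.5788 0.0821 0.135 ]
[0.55103213 0.05413437 0.22712969] [ 0.07090798  0.00348459 -0.99747677]
```

```bash
python3 -c "
from h import *
to(.545,.0445,.15,-97.2)"
```

```text
t 35.65 pos [0.551  0.0541 0.2271] yaw -98.37 w 0.274 F [ 0.1  0.3 -1.5]
 units [0.46 0.4  3.06] tilt 4.07 spin -0.15
```

servo_tool([
  {"slide":[0.3,0.2,0.3],"spin":-0.15},
  {"slide":[0.2,0.2,0.6],"spin":0},
  {"slide":[0,0,0.7],"spin":0},
  {"slide":[0,0,0.6],"spin":0},
])

```text
time_s: 36.05
tcp_pos: [0.5452, 0.0413, 0.1745]
ee_rot: [[-0.12, -0.989, 0.083], [-0.993, 0.121, 0.005], [-0.015, -0.081, -0.997]]
wrist_force: [-0.7, 0.2, -2.0]
gripper_width: 0.274
```

```bash
python3 -c "
from h import *
to(.545,.0445,.12,-97.2); print(sense()['ee_rot'][:,2])
s=optics.capture('scene')
im=cv2.resize(s['frame'][140:280,200:320,::-1],None,fx=4,fy=4,interpolation=cv2.INTER_CUBIC); cv2.imwrite('pics/s31.png',im)
w=optics.capture('wrist'); cv2.imwrite('pics/w31.png',w['frame'][:,:,::-1])
"
```

```text
t 36.05 pos [0.5452 0.0413 0.1745] yaw -96.9 w 0.274 F [-0.7  0.2 -2. ]
 units [-0.09  0.2   2.17] tilt 4.75 spin 0.04
[ 0.08268286  0.00546104 -0.99656095]
```

View pics/s31.png

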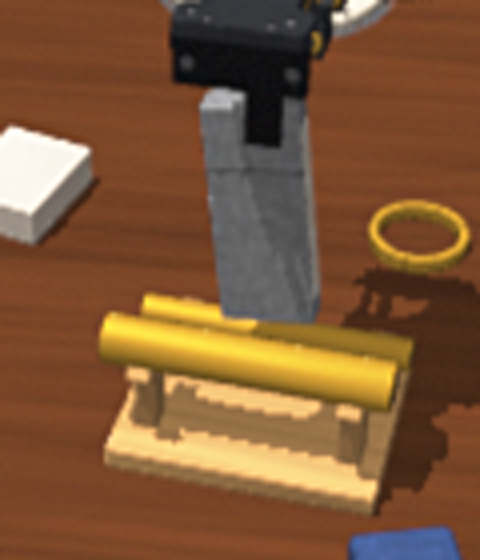

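View pics/w31.png

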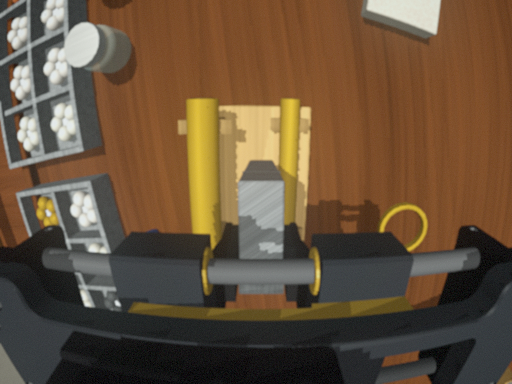

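servo_tool([
  {"slide":[-0.1,0.1,0.6],"spin":0},
  {"slide":[0,0.1,0.5],"spin":0},
  {"slide":[0,0,0.3],"spin":0},
])

```text
time_s: 36.45
tcp_pos: [0.5442, 0.0438, 0.1411]
ee_rot: [[-0.118, -0.989, 0.086], [-0.993, 0.119, 0.005], [-0.015, -0.085, -0.996]]
wrist_force: [-0.1, 0.3, -2.0]
gripper_width: 0.277
```

```bash
python3 -c "
from h import *
to(.544,.0445,.12,-97.2); print(sense()['ee_rot'][:,2])
s=optics.capture('scene')
im=cv2.resize(s['frame'][140:280,200:320,::-1],None,fx=4,fy=4,interpolation=cv2.INTER_CUBIC); cv2.imwrite('pics/s32.png',im)
w=optics.capture('wrist'); cv2.imwrite('pics/w32.png',w['frame'][:,:,::-1])
"
```

```text
t 36.45 pos [0.5442 0.0438 0.1411] yaw -96.81 w 0.277 F [-0.1  0.3 -2. ]
 units [-0.01  0.08  0.84] tilt 4.94 spin 0.05
[ 0.08595368  0.00525815 -0.99628526]
```

View pics/s32.png

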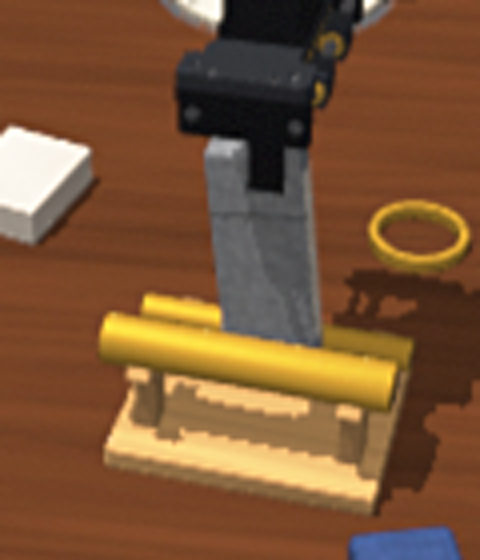

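View pics/w32.png

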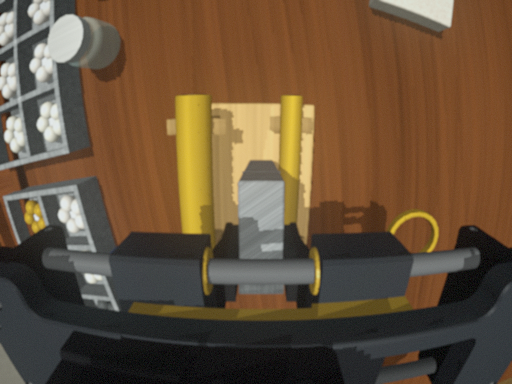

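servo_tool([
  {"slide":[0,0,0.3],"spin":0},
  {"slide":[0,0,0.3],"spin":0},
])

```text
time_s: 36.75
tcp_pos: [0.5472, 0.0442, 0.1276]
ee_rot: [[-0.118, -0.989, 0.09], [-0.993, 0.119, 0.006], [-0.017, -0.088, -0.996]]
wrist_force: [0.9, -1.4, -1.9]
gripper_width: 0.273
```

```bash
python3 -c "
from h import *
to(.546,.0445,.118,-97.2); print(sense()['ee_rot'][:,2])
"
```

```text
t 36.75 pos [0.5472 0.0442 0.1276] yaw -96.78 w 0.273 F [ 0.9 -1.4 -1.9]
 units [-0.    0.08  0.38] tilt 5.16 spin 0.05
[ 0.08980845  0.00616494 -0.99593998]
```

servo_tool([
  {"slide":[0,0.1,0.2],"spin":0},
  {"slide":[0,0,0.1],"spin":0},
])

```text
time_s: 36.95
tcp_pos: [0.5479, 0.045, 0.1229]
ee_rot: [[-0.116, -0.989, 0.095], [-0.993, 0.117, 0.006], [-0.017, -0.094, -0.995]]
wrist_force: [-5.4, 2.5, 16.7]
gripper_width: 0.28
```

```bash
python3 -c "
from h import *
to(.546,.0445,.118,-97.2); print(sense()['ee_rot'][:,2])
"
```

```text
t 36.95 pos [0.5479 0.045  0.1229] yaw -96.68 w 0.28 F [-5.4  2.5 16.7]
 units [0.03 0.09 0.19] tilt 5.49 spin 0.07
[ 0.09544184  0.00614637 -0.99541603]
```

```bash
python3 -c "
from h import *
s=optics.capture('scene'); t=optics.capture('top')
a=np.array([.1253,.9921,0])*.09
im=cv2.resize(s['frame'][160:280,200:320,::-1],None,fx=5,fy=5,interpolation=cv2.INTER_CUBIC); cv2.imwrite('pics/s33.png',im)
crop(t,170,120,290,230,5,'pics/t33.png')
to(.546,.0445,.118,-97.2)
"
```

```text
t 37.05 pos [0.5475 0.045  0.1229] yaw -96.69 w 0.277 F [-4.4  2.1 10.1]
 units [0.03 0.08 0.19] tilt 5.45 spin 0.06
```

View pics/s33.png

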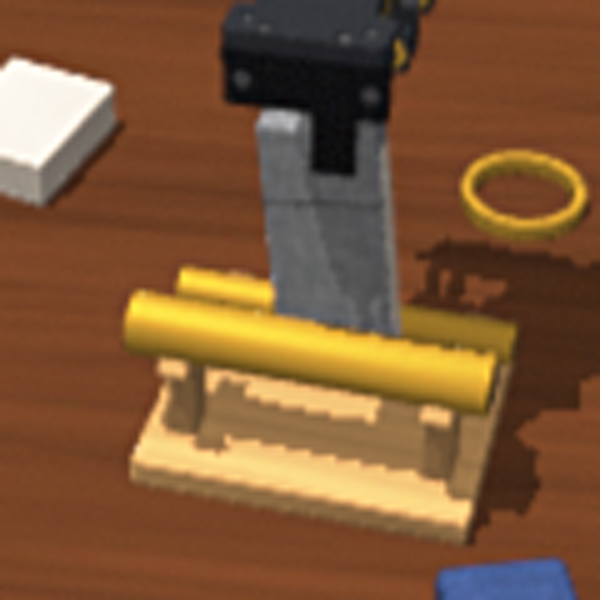

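View pics/t33.png

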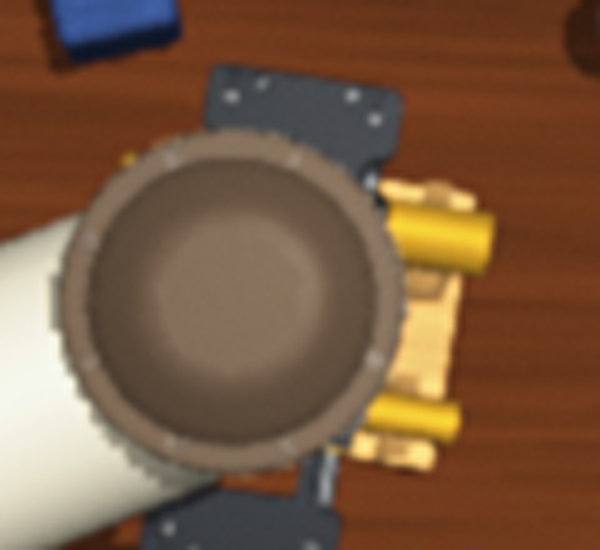

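```bash
python3 - <<'E'
from h import *
s=optics.capture('scene')
for (u,v) in ((262,127),(258,118),(385,128)):
  for x in (.552,.556,.560):
    e,d=ray(s,200+u/5-.4,160+v/5-.4); print((u,v),(e+d*(x-e[0])/d[0]).round(4))
E
```

```text
(262, 127) [0.552  0.0055 0.1667]
(262, 127) [0.556  0.0059 0.1696]
(262, 127) [0.56   0.0064 0.1724]
(258, 118) [0.552  0.0035 0.1718]
(258, 118) [0.556  0.004  0.1746]
(258, 118) [0.56   0.0045 0.1775]
(385, 128) [0.552  0.0648 0.1718]
(385, 128) [0.556  0.065  0.1746]
(385, 128) [0.56   0.0652 0.1774]
```

Case foot is on the base (its top edge at z ≈ 0.17 gives a foot height of about 0.02). Opening a little so it settles flat between the fingers.

servo_tool([
  {"slide":[0,0,0],"spin":0},
  {"slide":[0,0,0],"spin":0},
  {"slide":[0,0,0],"spin":0},
], gripper=150)

```text
time_s: 37.4
tcp_pos: [0.5492, 0.0456, 0.1249]
ee_rot: [[-0.115, -0.988, 0.1], [-0.993, 0.116, 0.007], [-0.019, -0.099, -0.995]]
wrist_force: [0.1, 0.9, 0.6]
gripper_width: 0.396
```

```bash
python3 -c "
from h import *
s=optics.capture('scene')
im=cv2.resize(s['frame'][160:280,200:320,::-1],None,fx=5,fy=5,interpolation=cv2.INTER_CUBIC); cv2.imwrite('pics/s34.png',im)
w=optics.capture('wrist'); cv2.imwrite('pics/w34.png',w['frame'][:,:,::-1])
to(.546,.0445,.118,-97.2); print(sense()['ee_rot'][:,2])
"
```

```text
t 37.5 pos [0.5491 0.0455 0.1247] yaw -96.62 w 0.407 F [-0.7  0.1  0.7]
 units [0.06 0.14 0.26] tilt 5.74 spin 0.07
[ 0.09965709  0.00738302 -0.99499445]
```

View pics/s34.png

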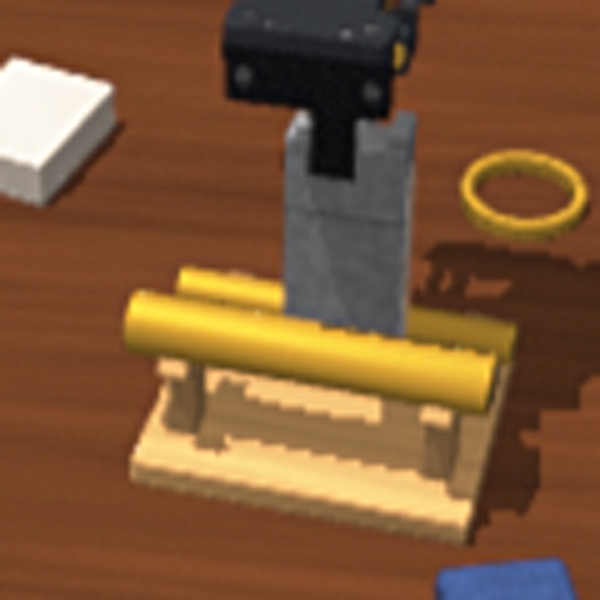

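View pics/w34.png

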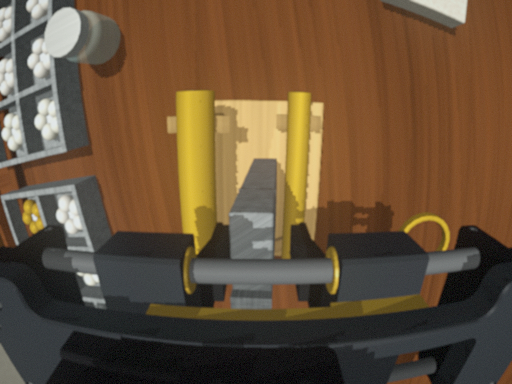

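The case now stands flat on the base between the bars (scene (345,230)). Leading its top over towards the thick bar between loosely open fingers.

servo_tool([
  {"slide":[0,-0.3,0.05],"spin":0},
  {"slide":[0,-0.3,0.1],"spin":0},
  {"slide":[0,-0.3,0.1],"spin":0},
], gripper=140)

```text
time_s: 37.8
tcp_pos: [0.5729, 0.0428, 0.1202]
ee_rot: [[-0.115, -0.988, 0.099], [-0.993, 0.116, 0.007], [-0.019, -0.098, -0.995]]
wrist_force: [0.0, 1.8, -0.7]
gripper_width: 0.448
```

```bash
python3 -c "
from h import *
s=optics.capture('scene')
im=cv2.resize(s['frame'][160:280,200:320,::-1],None,fx=5,fy=5,interpolation=cv2.INTER_CUBIC); cv2.imwrite('pics/s35.png',im)
w=optics.capture('wrist'); cv2.imwrite('pics/w35.png',w['frame'][:,:,::-1])
to(.6,.0445,.118,-97.2); print(sense()['ee_rot'][:,2])
"
```

```text
t 37.9 pos [0.5734 0.0427 0.1199] yaw -96.62 w 0.452 F [ 0.5  0.2 -0.1]
 units [-0.19 -1.03  0.18] tilt 5.71 spin 0.07
[ 0.0992161   0.00700883 -0.99504123]
```

View pics/s35.png

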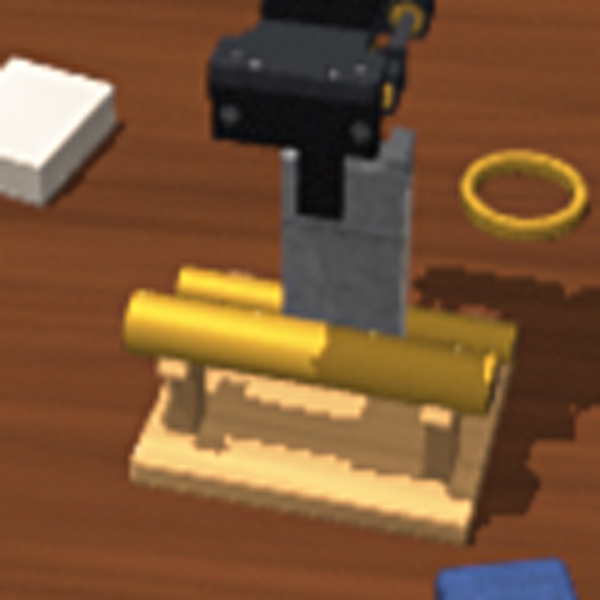

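View pics/w35.png

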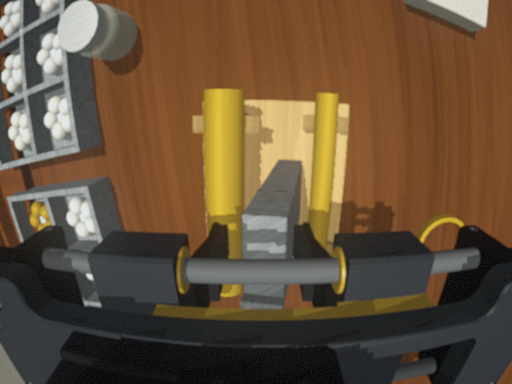

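servo_tool([
  {"slide":[0,-0.3,0.1],"spin":0},
  {"slide":[0,-0.3,0.1],"spin":0},
  {"slide":[0,-0.2,0.1],"spin":0},
])

```text
time_s: 38.2
tcp_pos: [0.5954, 0.0402, 0.1138]
ee_rot: [[-0.115, -0.988, 0.099], [-0.993, 0.116, 0.007], [-0.018, -0.097, -0.995]]
wrist_force: [0.6, -0.3, 1.4]
gripper_width: 0.45
```

```bash
python3 -c "
from h import *
s=optics.capture('scene')
im=cv2.resize(s['frame'][160:280,200:320,::-1],None,fx=5,fy=5,interpolation=cv2.INTER_CUBIC); cv2.imwrite('pics/s36.png',im)
w=optics.capture('wrist'); cv2.imwrite('pics/w36.png',w['frame'][:,:,::-1])
to(.6,.0445,.118,-97.2); print(sense()['ee_rot'][:,2])
"
```

```text
t 38.3 pos [0.5952 0.0401 0.1135] yaw -96.64 w 0.454 F [ 0.6 -0.2 -0.7]
 units [-0.2  -0.19 -0.16] tilt 5.65 spin 0.07
[ 0.09829326  0.00663486 -0.99513537]
```

View pics/s36.png

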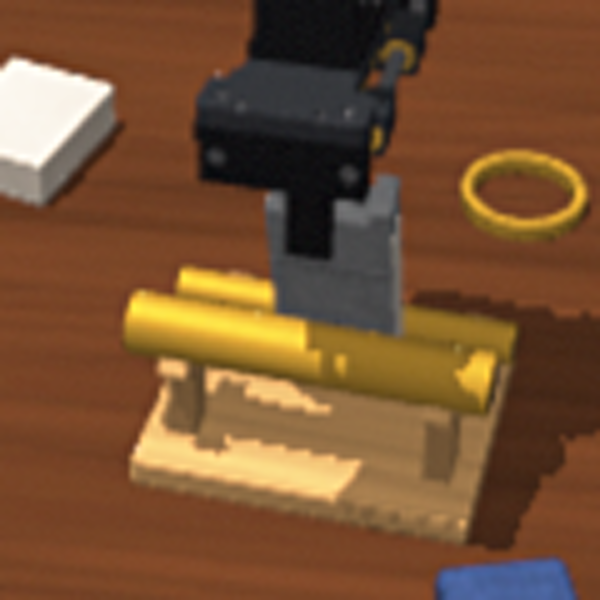

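View pics/w36.png

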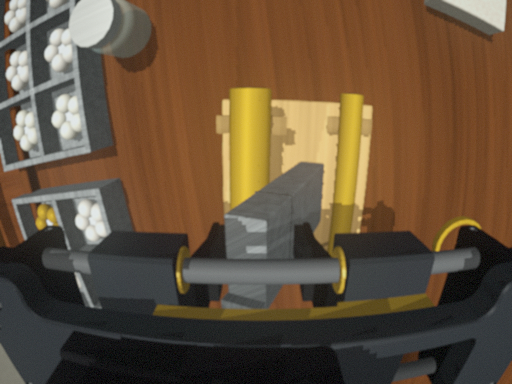

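servo_tool([
  {"slide":[0,-0.3,0.1],"spin":0},
  {"slide":[0,-0.3,0.1],"spin":0},
  {"slide":[0,-0.3,0],"spin":0},
], gripper=130)

```text
time_s: 38.6
tcp_pos: [0.6182, 0.0373, 0.1103]
ee_rot: [[-0.115, -0.989, 0.097], [-0.993, 0.117, 0.007], [-0.018, -0.095, -0.995]]
wrist_force: [-1.9, 0.0, -0.0]
gripper_width: 0.485
```

```bash
python3 -c "
from h import *
s=optics.capture('scene')
im=cv2.resize(s['frame'][160:280,200:320,::-1],None,fx=5,fy=5,interpolation=cv2.INTER_CUBIC); cv2.imwrite('pics/s37.png',im)
w=optics.capture('wrist'); cv2.imwrite('pics/w37.png',w['frame'][:,:,::-1])
to(.6,.0445,.118,-97.2); print(sense()['ee_rot'][:,2])
"
```

```text
t 38.7 pos [0.6193 0.0374 0.1107] yaw -96.63 w 0.489 F [ 0.1 -0.3  0.3]
 units [-0.2   0.77 -0.37] tilt 5.68 spin 0.07
[ 0.09867607  0.006695   -0.99509709]
```

View pics/s37.png

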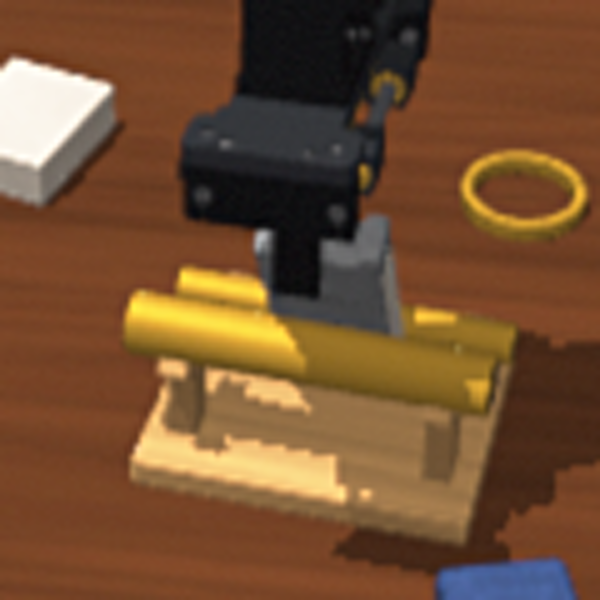

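View pics/w37.png

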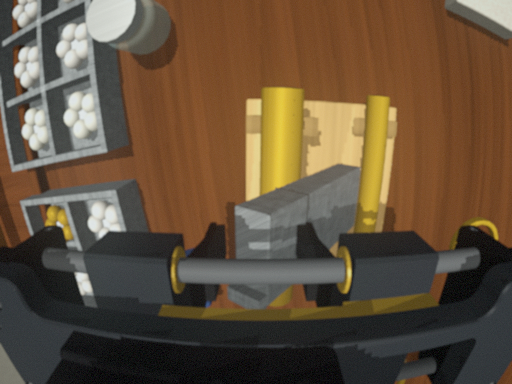

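Force is small and there is a gap to the front finger, so the case seems to rest on the thick bar. Opening fully.

servo_tool([
  {"slide":[0,0,0],"spin":0},
  {"slide":[0,0,0],"spin":0},
  {"slide":[0,0,0],"spin":0},
  {"slide":[0,0,0],"spin":0},
  {"slide":[0,0,0],"spin":0},
], gripper=0)

```text
time_s: 39.2
tcp_pos: [0.6189, 0.0374, 0.111]
ee_rot: [[-0.115, -0.988, 0.099], [-0.993, 0.117, 0.007], [-0.018, -0.097, -0.995]]
wrist_force: [0.5, -0.1, 0.1]
gripper_width: 0.862
```

```bash
python3 -c "
from h import *
s=optics.capture('scene')
im=cv2.resize(s['frame'][160:280,200:320,::-1],None,fx=5,fy=5,interpolation=cv2.INTER_CUBIC); cv2.imwrite('pics/s38.png',im)
w=optics.capture('wrist'); cv2.imwrite('pics/w38.png',w['frame'][:,:,::-1])
to(.6,.0445,.118,-97.2); print(sense()['ee_rot'][:,2])
"
```

```text
t 39.3 pos [0.619  0.0374 0.111 ] yaw -96.63 w 0.942 F [-0.7  0.3 -0.5]
 units [-0.2   0.76 -0.35] tilt 5.69 spin 0.07
[ 0.09884331  0.00694233 -0.99507879]
```

View pics/s38.png

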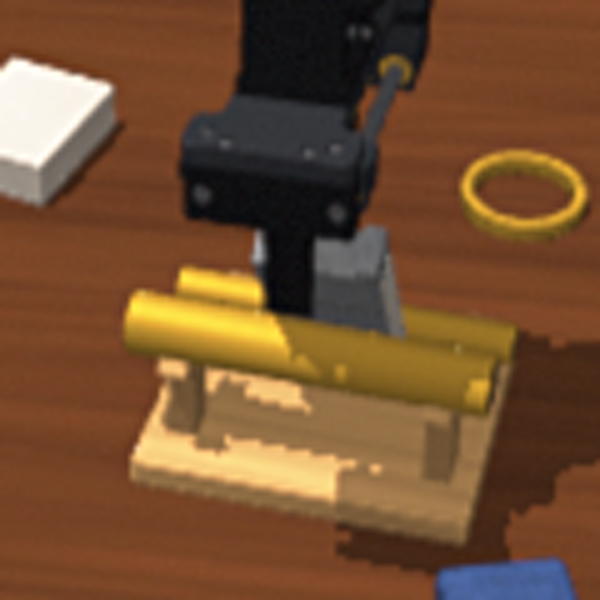

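View pics/w38.png

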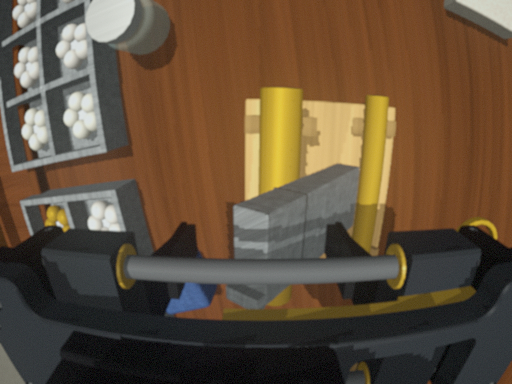

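The case leans on the thick bar by itself with both fingers clear of it. Withdrawing upwards.

servo_tool([
  {"slide":[0,-0.1,-0.4],"spin":0},
  {"slide":[0,-0.1,-0.7],"spin":0},
  {"slide":[0,0,-1],"spin":0},
  {"slide":[0,0,-1],"spin":0},
  {"slide":[0,0,-1],"spin":0},
  {"slide":[0.5,0,-1],"spin":0},
  {"slide":[1,0,0],"spin":0},
  {"slide":[1,0,0],"spin":0},
  {"slide":[1,0,0],"spin":0},
  {"slide":[1,0,0],"spin":0},
])

```text
time_s: 40.3
tcp_pos: [0.6005, -0.0769, 0.251]
ee_rot: [[-0.108, -0.988, 0.109], [-0.994, 0.11, 0.007], [-0.019, -0.108, -0.994]]
wrist_force: [0.1, -0.0, 0.7]
gripper_width: 1.001
```

servo_tool([
  {"slide":[1,0,0],"spin":0},
  {"slide":[1,0,0],"spin":0},
  {"slide":[1,0,0],"spin":0},
  {"slide":[1,0,0],"spin":0},
])

```text
time_s: 40.7
tcp_pos: [0.5896, -0.1807, 0.2539]
ee_rot: [[-0.107, -0.988, 0.115], [-0.994, 0.109, 0.007], [-0.019, -0.113, -0.993]]
wrist_force: [0.1, 0.0, 0.6]
gripper_width: 1.001
```

```bash
python3 -c "
from h import *
s=optics.capture('scene'); t=optics.capture('top')
im=cv2.resize(s['frame'][160:280,200:320,::-1],None,fx=5,fy=5,interpolation=cv2.INTER_CUBIC); cv2.imwrite('pics/s39.png',im)
crop(t,40,120,290,260,3.2,'x.png') if 0 else cv2.imwrite('pics/t39.png',cv2.resize(t['frame'][110:240,40:290,::-1],None,fx=3,fy=3,interpolation=cv2.INTER_CUBIC))
im=cv2.resize(s['frame'][130:310,340:470,::-1],None,fx=3,fy=3); cv2.imwrite('pics/r39.png',im)
to(.6,.0445,.118,-97.2)
import pickle; pickle.dump((t,s),open('c1.pkl','wb'))
"
```

```text
t 40.8 pos [ 0.5893 -0.1821  0.2537] yaw -96.35 w 0.997 F [ 0.3  0.4 -0.6]
 units [-8.95  1.21  5.49] tilt 6.58 spin 0.11
```

View pics/s39.png

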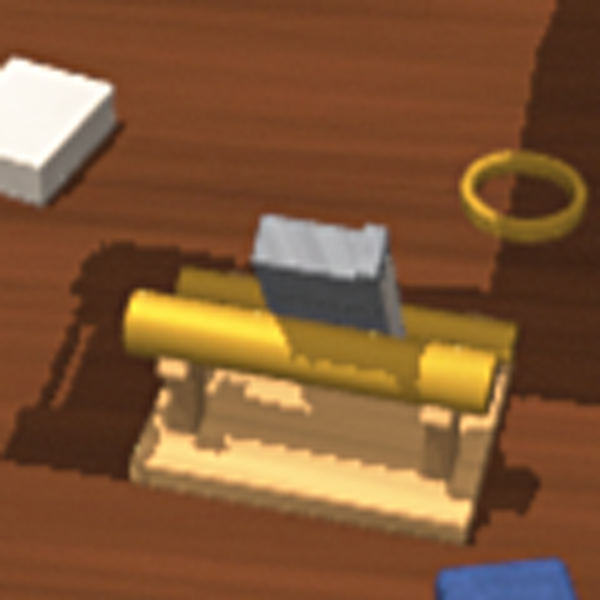

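View pics/t39.png

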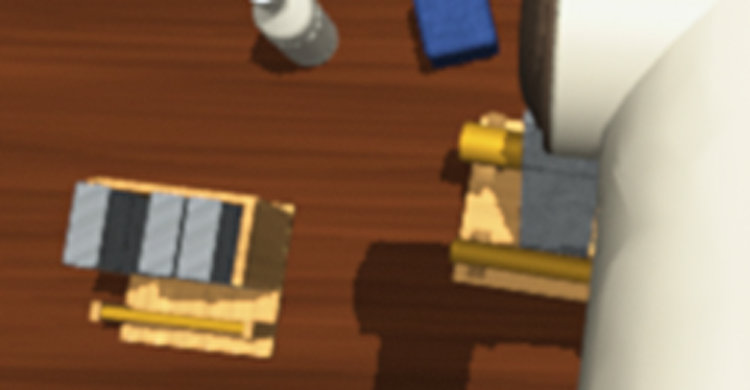

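servo_tool([
  {"slide":[1,0.5,0],"spin":0},
  {"slide":[1,0.5,0],"spin":0},
  {"slide":[1,0.5,0],"spin":0},
  {"slide":[1,0.5,0],"spin":0},
  {"slide":[1,0.5,0],"spin":0},
  {"slide":[1,0.5,0],"spin":0},
  {"slide":[0,0,0],"spin":0},
])

```text
time_s: 41.5
tcp_pos: [0.4981, -0.3243, 0.2465]
ee_rot: [[-0.106, -0.987, 0.12], [-0.994, 0.107, 0.005], [-0.018, -0.119, -0.993]]
wrist_force: [0.3, 1.0, 0.1]
gripper_width: 1.002
```

```bash
python3 - <<'E'
from h import *
s=optics.capture('scene'); t=optics.capture('top')
crop(t,170,120,290,230,6,'pics/t40.png')
O=np.array([.572,.045]); X=np.array([-.9921,.1253]); Y=np.array([-.1253,-.9921])
for th in (22,25,27,30,34):
    a=np.radians(th); z=.016+.150*np.cos(a)
    P=onz(s,200+318/5-.4,160+268/5-.4,z)[:2]-O; xs=P@X
    print(th,"near top edge stand x",(xs*1e3).round(1),"y",(P@Y*1e3).round(1)," x_b implied",((xs+.150*np.sin(a))*1e3).round(1)," x_b from bar", ((16+58.7*np.sin(a))/np.cos(a)-37).round(1))
to(.6,.0445,.118,-97.2)
E
```

```text
22 near top edge stand x -69.8 y -6.1  x_b implied -13.6  x_b from bar 4.0
25 near top edge stand x -66.0 y -5.3  x_b implied -2.6  x_b from bar 8.0
27 near top edge stand x -63.2 y -4.7  x_b implied 4.9  x_b from bar 10.9
30 near top edge stand x -58.6 y -3.7  x_b implied 16.4  x_b from bar 15.4
34 near top edge stand x -51.8 y -2.3  x_b implied 32.0  x_b from bar 21.9
t 41.6 pos [ 0.4995 -0.3228  0.2467] yaw -95.95 w 1.002 F [ 0.7 -0.1 -0.6]
 units [-14.93  -1.81   5.68] tilt 6.96 spin 0.16
```

View pics/t40.png

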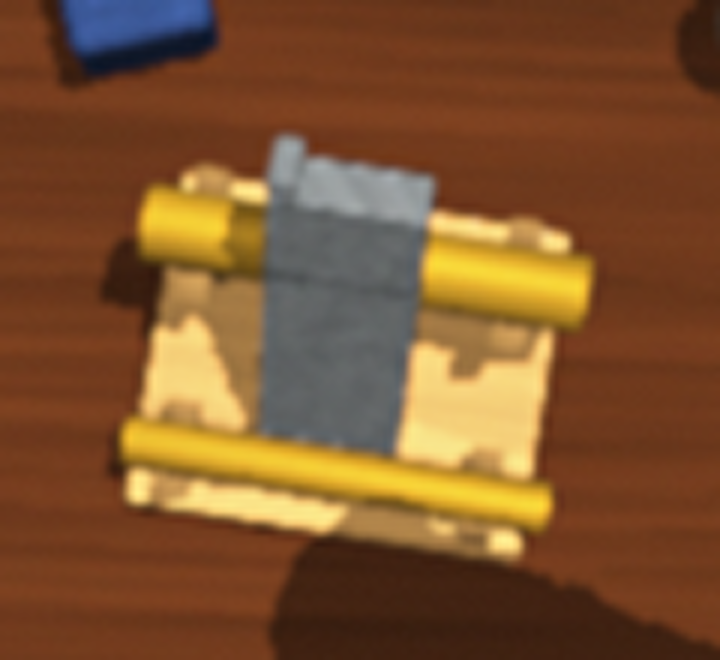

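View pics/r39.png

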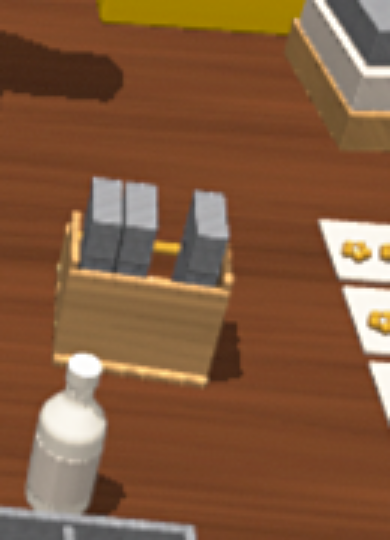

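The last checks look right: the case leans about 29–30° on the thick bar, near the middle and parallel to the bars. The bars have not moved and the other cases stand. Handing in.

```bash
python3 -c "
from station import r
print(r.finish_job())"
```

```text
the job is handed in; nothing more can be done
None
```

I handed the job in at about 41.6 s of the 72 s. No verdict was reported, so the result rests on my own camera checks.

**What was done**
- **Bars:** I laid the thin bar in the low cradles and then the thick bar in the high cradles, setting each down slowly.
- **Tipping:** I hooked the case behind its lip and tipped it onto the front rail, then gripped it there. I swung it upright in the jaws against the rack's back wall and lifted it out.
- **Standing:** I stood it between the bars and eased its top over onto the thick bar between loosely open fingers.

**What the last checks showed**
- **Bars:** they look level and seated. The thin bar's ends in the top view are where they were before the case went in, to within half a pixel, and the thick bar looked unmoved in the scene view.
- **Case:** by the camera rays it leans about 29–30°, within about 5 mm of the middle and parallel to the bars. It stood by itself before the gripper withdrew, and the gripper was well clear at hand-in.
- **Other things:** the three other cases stand in the rack, and I saw no bystander move.

**What failed or disagreed**
- The first grip on the thin bar closed on air. The fingertips sit about 20–30 mm higher than the reported tool point, so I gripped lower from then on.
- The tool tilted a few degrees during moves and could not be corrected. It did not stop the placing.
- The top and scene cameras disagreed by 2–3 mm on the stand's position, so I settled the bars by contact force as well.
- While I swung the case back, the fingers may have touched the neighbouring case. It showed at most a few millimetres of shift, if any.

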